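# Reset a tripped cup warmer and put it back in service

## Task

The cup warmer has tripped its safety cut-out: snap its rocker switch off, then press the recessed reset button fully in with the reset pin for a moment, and hang the pin back upright in its fork on the side of the warmer. Still with the power off, have every espresso cup standing upright on the warming plate inside the rail, not stacked, and the steel dosing cup that was left on the plate standing upright on the rubber mat instead; when all that is done, snap the switch back on. Leave the other things where they are.

Things in the scene. Friction and masses are not known exactly. Their poses are not given: they have to be found in the camera images.
- warmer: fixed stainless cup warmer; origin on the counter under the centre of its square plate. Own x points away from the side with black vent slots, own y towards the dark control pod, z up. Body 260 x 260 mm; plate top 75 mm above the counter; the pod lies along the +y side (own y 130 to 205 mm, x -130 to 130 mm), its top 78 mm above the counter
- plate (a point): centre of the warming plate (256 x 256 mm), on its top surface; axes as the warmer's. A rail of 6 mm round bar runs all around: its centre line is 122 mm from this point in x and in y and 18 mm above the plate, so cups must be lowered in over it
- rocker (a joint): black rocker switch on the pod, tilt about the warmer's y, rad. 0.26 = ON: far end (warmer +x, white bar mark) down. -0.26 = OFF: near end (warmer -x) down. It starts ON. An over-centre mechanism holds it either way: pressing the raised end 18 mm from the pivot takes about 4 N at first, less towards the middle; past the middle it snaps over by itself
- rocker_pivot (a point): the rocker's pivot, fixed, 4 mm above the pod's top; axes as the warmer's. Paddle 50 mm long (warmer x), 32 mm wide (y), a shallow V: its top face is 4 mm above the pivot in the middle; when level the ends are 7 mm above it; a raised end stands 13 mm above it, a lowered end 1 mm above it
- reset_button (a joint): white recessed spring button in the pod's top, how far it is pushed in, m: 0 at rest, 0.004 fully in; fully in takes about 4 N; springs back. Counts as pressed beyond 0.003
- reset_mouth (a point): middle of the mouth of the reset button's round well, level with the pod's top; the well is 16 mm across and straight down, the button (13 mm across) lies 6 mm below the mouth at rest, 10 mm when fully in: too narrow for a finger
- fork_seat (a point): where the pin's grip point is when the pin hangs home; axes as the warmer's. The fork is a flat steel bracket on the pod's +y side, its top face 40 mm below this point (72 mm above the counter): two prongs along the warmer's +y, the slot between them 14 mm wide, closed 13 mm from this point on the pod side, open 26 mm beyond it on the +y side
- pin_grip (a point): reset pin, 60 g, upright in its fork at the start: middle of its round dark wooden handle, on the axis; own z from tip to handle. Handle 16 mm thick, from 35 mm below this point to 30 mm above. Below it a steel collar 28 mm across, 5 mm thick (underside 40 mm below this point, resting on the prongs), then a 6 mm steel shaft to the tip, 90 mm below this point
- cup0_mid (a point): white espresso cup with a loop handle, 60 mm high, outside 57 mm across at the foot, 62 mm at the rim, wall 3.5 mm, 150 g; this point is on its axis, 30 mm above its foot. Own z up; the handle sticks out along own +y to 53 mm from the axis, 7 mm thick. Three or four of these cups are there in a run; an absent one reads None
- cup1_mid (a point): white espresso cup with a loop handle, 60 mm high, outside 57 mm across at the foot, 62 mm at the rim, wall 3.5 mm, 150 g; this point is on its axis, 30 mm above its foot. Own z up; the handle sticks out along own +y to 53 mm from the axis, 7 mm thick. Three or four of these cups are there in a run; an absent one reads None
- cup2_mid (a point): white espresso cup with a loop handle, 60 mm high, outside 57 mm across at the foot, 62 mm at the rim, wall 3.5 mm, 150 g; this point is on its axis, 30 mm above its foot. Own z up; the handle sticks out along own +y to 53 mm from the axis, 7 mm thick. Three or four of these cups are there in a run; an absent one reads None
- cup3_mid (a point): white espresso cup with a loop handle, 60 mm high, outside 57 mm across at the foot, 62 mm at the rim, wall 3.5 mm, 150 g; this point is on its axis, 30 mm above its foot. Own z up; the handle sticks out along own +y to 53 mm from the axis, 7 mm thick. Three or four of these cups are there in a run; an absent one reads None
- mat: fixed black rubber bar mat, 250 x 250 mm, 6 mm thick, on which the cups stand at the start; origin at its centre on the counter
- dosing_mid (a point): stainless dosing cup without handle, 58 mm across (62 mm at the lip), 50 mm high, 120 g, left standing on the warming plate at the start; this point is on its axis half-way up (25 mm above its foot); own z up
- jigger_mid (a point): bystander, among the cups on the mat: steel jigger (hourglass shape), 44 mm across, 68 mm high; its centre
- saucer_mid (a point): bystander: frosted glass saucer, 126 mm across, 15 mm high; its centre
- tamper_mid (a point): bystander: steel tamper, 58 mm across, 86 mm high; its centre
- jug_mid (a point): bystander: copper milk jug, 90 mm across, 100 mm high, handle along own +y to 78 mm; its centre
- sugar_mid (a point): bystander: sugar jar with steel cap, 76 mm across, 110 mm high; its centre
- spoon_mid (a point): bystander: steel spoon 130 mm long lying along own x; its middle

How it is judged:
On the way, in this order (a step that is already met when the one before it is completed fails the run):
1. the rocker switch is snapped off (value of joint rocker below -0.18 rad), for 0.2 s.
2. with the power off, the reset button is pressed in with the pin (value of joint rocker below -0.18 rad and value of joint reset_button above 0.003 m and contact force between pin and warmer above 0.5 N), for 0.2 s.
3. with the power still off, the pin hangs in its fork, every cup stands on the plate and the dosing cup on the mat (value of joint rocker below -0.18 rad and x of pin_grip in the frame of fork_seat between -0.007 and 0.007 m and y of pin_grip in the frame of fork_seat between -0.012 and 0.014 m and z of pin_grip in the frame of fork_seat between -0.004 and 0.004 m and angle between each of pin_grip, cup0_mid, cup1_mid, cup2_mid, cup3_mid, dosing_mid's own z axis and vertical below 0.12 rad and x of cup0_mid in the frame of plate between -0.1 and 0.1 m and y of cup0_mid in the frame of plate between -0.1 and 0.1 m and z of cup0_mid in the frame of plate between 0.025 and 0.035 m and x of cup1_mid in the frame of plate between -0.1 and 0.1 m and y of cup1_mid in the frame of plate between -0.1 and 0.1 m and z of cup1_mid in the frame of plate between 0.025 and 0.035 m and x of cup2_mid in the frame of plate between -0.1 and 0.1 m and y of cup2_mid in the frame of plate between -0.1 and 0.1 m and z of cup2_mid in the frame of plate between 0.025 and 0.035 m and x of cup3_mid in the frame of plate between -0.1 and 0.1 m and y of cup3_mid in the frame of plate between -0.1 and 0.1 m and z of cup3_mid in the frame of plate between 0.025 and 0.035 m and x of dosing_mid in the frame of mat between -0.115 and 0.115 m and y of dosing_mid in the frame of mat between -0.115 and 0.115 m and z of dosing_mid in the frame of mat between 0.026 and 0.036 m), for 0.2 s.
4. the rocker switch is snapped on (value of joint rocker above 0.18 rad), for 0.2 s.
At the end, for the whole second after the job is handed in: Rocker on (past 0.18 rad), button out, pin hanging in its fork (7 mm across slot, 12 mm along, 4 mm in height), each cup present on the plate (centre within 100 mm of its middle in x and y), dosing cup on the mat (within 115 mm), heights within 5 mm, all upright within 0.12 rad and at rest (value of joint rocker above 0.18 rad and value of joint reset_button below 0.001 m and x of pin_grip in the frame of fork_seat between -0.007 and 0.007 m and y of pin_grip in the frame of fork_seat between -0.012 and 0.014 m and z of pin_grip in the frame of fork_seat between -0.004 and 0.004 m and angle between each of pin_grip, cup0_mid, cup1_mid, cup2_mid, cup3_mid, dosing_mid's own z axis and vertical below 0.12 rad and x of cup0_mid in the frame of plate between -0.1 and 0.1 m and y of cup0_mid in the frame of plate between -0.1 and 0.1 m and z of cup0_mid in the frame of plate between 0.025 and 0.035 m and x of cup1_mid in the frame of plate between -0.1 and 0.1 m and y of cup1_mid in the frame of plate between -0.1 and 0.1 m and z of cup1_mid in the frame of plate between 0.025 and 0.035 m and x of cup2_mid in the frame of plate between -0.1 and 0.1 m and y of cup2_mid in the frame of plate between -0.1 and 0.1 m and z of cup2_mid in the frame of plate between 0.025 and 0.035 m and x of cup3_mid in the frame of plate between -0.1 and 0.1 m and y of cup3_mid in the frame of plate between -0.1 and 0.1 m and z of cup3_mid in the frame of plate between 0.025 and 0.035 m and x of dosing_mid in the frame of mat between -0.115 and 0.115 m and y of dosing_mid in the frame of mat between -0.115 and 0.115 m and z of dosing_mid in the frame of mat between 0.026 and 0.036 m and linear speed of each of cup0, cup1, cup2, cup3, pin, dosing_cup below 0.02 m/s); the robot touches nothing.
It fails at once if a bystander (jigger, saucer, tamper, milk jug, sugar jar, spoon) is moved more than 40 mm (distance of any of jigger_mid, saucer_mid, tamper_mid, jug_mid, sugar_mid, spoon_mid from where it was at the start of the episode above 0.04 m).
Of cup0, cup1, cup2, cup3 only 3 to 4 are there at a start; the rules pass over those that are not, and their reading is None.
At some moment in a run one of cup0, cup1, cup2, cup3, dosing_cup may be knocked a few centimetres aside while the robot is not near it.
It also fails if it takes over 210 s, if anything falls off the work surface, if the arm or the gripper's body presses on something with over 40 N, if the wrist force passes 120 N, or if a joint passes its speed limit or range.

## Robot

A 7-joint arm with a two-finger parallel gripper is mounted at the origin on the work surface. World frame = base frame: x ahead of the robot, y to its left, z up, the work surface at z = 0. Lengths are in m, angles in rad, forces in N, time in s.
With the tool pointing down it reaches from about 0.425 to 0.825 m from the base axis. Payload 3.6 kg.
Tool frame: the origin (TCP) lies on the centre line of the jaws, within the pads' length; the fingertips stand 17 mm ahead of it and the grasp point (between the pads) lies 2 mm behind it; z points along the fingers, x is the direction in which the jaws open and shut, and the axes are right-handed (so a half turn about z gives the same grasp; the last joint's range is limited). The gripper opens to 85 mm and grips with 20 to 120 N. Pads are 22 mm wide; open, the fingers measure 114 mm over their backs; the gripper's body (76 mm by 85 mm) begins 54 mm behind the grasp point. The pads swing forward as they close: fully open they stand 13 mm farther back than shut.
Start: joints at [1.25, 0.615, -0.013, 1.423, 0.008, 1.103, -0.04], TCP at [0.189, -0.622, 0.248] pointing down, gripper open.
Joint ranges: [-3.12, 3.12], [-0.3, 2.06], [-1.34, 1.32], [0.26, 2.42], [-1.36, 4.5], [0.01, 1.98], [-2.84, 2.84]. Speed limits (rad/s): [2.79, 2.79, 3.14, 3.14, 3.14, 3.14, 3.14].

## Interface

Orientations are given as [roll, pitch, yaw] about the fixed x, y, z axes, in that order (R = Rz(yaw) Ry(pitch) Rx(roll)).
In Python, from plant import arm gives the robot as it stands.
- The arm moves only by the shell command python3 -m pendant 'ROWS' [FORCE]. ROWS is JSON, a list of rows, each an object of numbers: "claw": the closure in counts, from 0 (fully open) to 255 (shut); "x", "y", "z": the shift along the world's x, y, z in m; "ax", "ay", "az": the turn, a rotation vector about the world's x, y, z in degrees. In form: [{"claw": .., "x": .., "y": .., "z": .., "ax": .., "ay": .., "az": ..}, ...]. A call has 1 to 12 rows; each row is the pose to reach, as a shift and turn from the pose commanded when the call began; what a row does not reach only later rows make up. A row lasts 1/12 s, in which the tool goes at most 41.7 mm and 7.16 degrees, less where a joint would pass 70% of its speed; a pose out of reach is approached as far as the arm can. A call with a gripper value outside its range is refused whole. The fingers move at their own pace and stop on an object; FORCE is the grip in N (left out, the last holds). Time passes only in rows, so rows that repeat a pose let the fingers close. It gives the time, the measured TCP pose, the force and the opening at its end, in the units of the state.
- arm.state(): the state, without advancing time (a new reading comes with each control period).
- arm.read_camera(name): name is "scene" or "top"; returns a dict with "pixels" (420x560x3 uint8, red, green, blue), "range_z" (420x560 float32, m along the optical axis (not along the pixel's ray), 0 where there is no reading), "intrinsics" (3x3 intrinsics, pixels), "world_to_cam" (4x4, takes a point from world to camera coordinates). Camera axes: x right, y down, z forward; pixel columns grow to the right and rows downward; lengths in m; the calibration is good to about 2 mm. A picture is of the moment at which its call begins.
- arm.close_job(): hands the job in, once; it reports no verdict.
The state is a dict: "time_s": time; "q": joint angles; "qd": joint speeds; "effort": joint torques, N m; "ee_pos": TCP position; "orientation": TCP orientation; "ft_force": force on the tool from outside, world axes, zero at the start; "torque": the same for the moment, N m; "gripper_width": finger opening in m.
Only numpy, scipy, OpenCV 4.12 (cv2) and the standard library are available. Lean on these libraries where they do the work, as an engineer would, in place of code of your own. Each camera call takes 0.05 s, during which the arm holds its last target. There are 200 camera calls.

## Working session

There is one attempt and no reset: what is moved stays moved. The work goes in short steps, Python scripts to look and compute and a shell command to move; the robot and the scene stay as the last step left them, time stands still between calls to the robot, and variables do not carry over. Pictures are saved under pics/ and viewed, about 12 in all and at most 16, crops included, and the job is handed in when it is done.

```bash
ls; mkdir -p pics; cat > h.py <<'E'
import numpy as np,cv2
from plant import arm
def cam(n):
    c=arm.read_camera(n); K=np.array(c["intrinsics"]);T=np.array(c["world_to_cam"]);z=c["range_z"]
    v,u=np.mgrid[0:420,0:560]
    P=np.stack([(u-K[0,2])/K[0,0]*z,(v-K[1,2])/K[1,1]*z,z],-1)
    W=(P-T[:3,3])@T[:3,:3]
    W[z==0]=np.nan
    return c["pixels"],W,K,T
def save(n,img,s=1): cv2.imwrite(f"pics/{n}.png",cv2.resize(img[:,:,::-1],None,fx=s,fy=s,interpolation=cv2.INTER_CUBIC))
def ray(K,T,u,v,z):
    d=T[:3,:3].T@np.array([(u-K[0,2])/K[0,0],(v-K[1,2])/K[1,1],1]);o=-T[:3,:3].T@T[:3,3]
    return o+d*(z-o[2])/d[2]
def proj(K,T,p):
    q=T[:3,:3]@np.array(p)+T[:3,3];return (K@q)[:2]/q[2]
E
python3 - <<'E'
from h import *
for n in("top","scene"):
    p,W,K,T=cam(n);save(n+"0",p,1.4);np.savez(n+"0.npz",p=p,W=W,K=K,T=T);print(n,K,T)
print(arm.state())
E
```

```text
pics
top [[443.23829284   0.         279.80055847]
 [  0.         443.23829284 213.58517121]
 [  0.           0.           1.        ]] [[ 1.30421320e-02 -9.99912723e-01  2.10911511e-03 -8.07447898e-02]
 [-9.96557615e-01 -1.31710169e-02 -8.18501313e-02  5.28877979e-01]
 [ 8.18707669e-02 -1.03435450e-03 -9.96642417e-01  1.34162067e+00]
 [ 0.00000000e+00  0.00000000e+00  0.00000000e+00  1.00000000e+00]]
scene [[463.64770699   0.         269.68863149]
 [  0.         463.64770699 209.58532865]
 [  0.           0.           1.        ]] [[ 8.84785594e-01  4.65998185e-01 -3.78983987e-04 -4.36598331e-01]
 [ 3.68047224e-01 -6.99305556e-01 -6.12791139e-01 -2.04153892e-01]
 [-2.85824584e-01  5.42049288e-01 -7.90244821e-01  1.43448654e+00]
 [ 0.00000000e+00  0.00000000e+00  0.00000000e+00  1.00000000e+00]]
{'time_s': 0.1, 'q': array([ 1.24948603,  0.61582387, -0.01260708,  1.42474766,  0.00807986,
        1.10337706, -0.04038616]), 'qd': array([ 3.98416729e-04, -6.78476131e-05,  2.37523552e-04, -5.19733242e-03,
        1.16323139e-04,  1.18374657e-03,  1.69927890e-03]), 'effort': array([ 1.74978199e-03, -4.70382786e+01,  2.60315761e-01, -1.71569538e+01,
        1.00244314e-02,  5.87287563e-03, -1.83056744e-05]), 'ee_pos': array([ 0.18868775, -0.62133723,  0.24725007]), 'orientation': array([ 3.14157690e+00,  2.30624629e-03, -1.27592347e+00]), 'ft_force': array([ 0.1380747 , -0.18112007,  0.04081516]), 'torque': array([ 0.01143795,  0.0047381 , -0.04689394]), 'gripper_width': 0.08521137770775214}
```

View pics/top0.png

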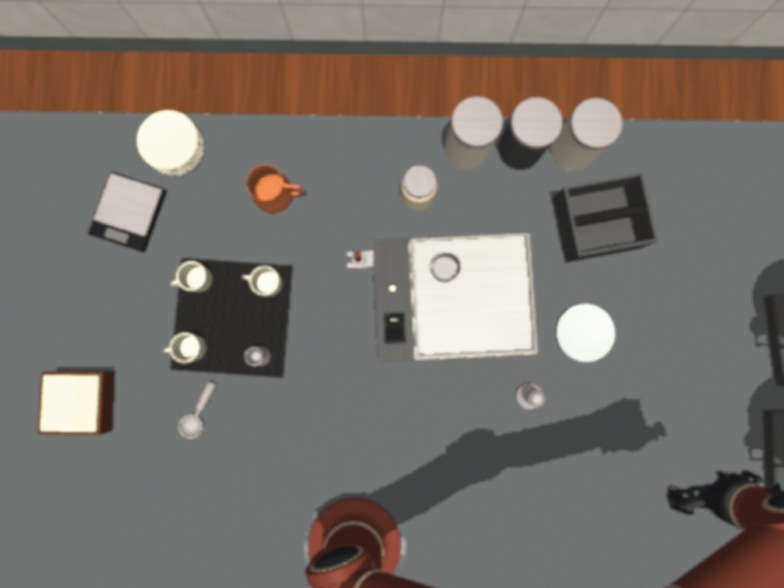

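View pics/scene0.png

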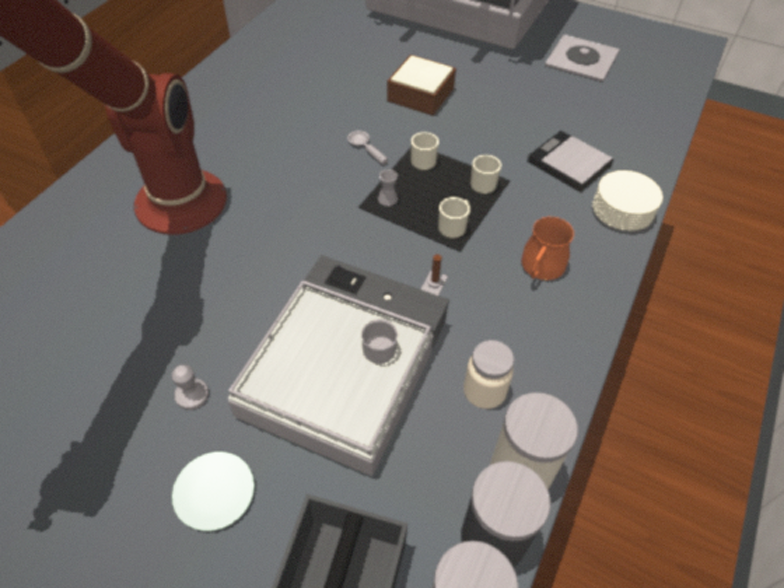

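The top view shows the warmer at (475,295)/1.4, with its pod to the left (world +y). The rocker is at (395,325), the button at (392,288) and the pin at (357,258). There are three cups on the mat, at (192,277), (265,281) and (186,348), with the jigger at (257,356). The dosing cup is on the plate at (445,267).

```bash
cat > m.py <<'E'
from h import *
d=np.load("top0.npz");p,W,K,T=d["p"],d["W"],d["K"],d["T"]
def rect(m,name):
    xy=W[m][:,:2].astype(np.float32)
    r=cv2.minAreaRect(xy*1000);print(name,m.sum(),np.round(r[0],1),np.round(r[1],1),round(r[2],2))
v,u=np.mgrid[0:420,0:560]
R=lambda a,b,c,e:(u>a/1.4)&(u<b/1.4)&(v>c/1.4)&(v<e/1.4)
z=W[:,:,2]; g=cv2.cvtColor(p,cv2.COLOR_RGB2HSV)
def clean(m): return cv2.morphologyEx(m.astype(np.uint8),cv2.MORPH_OPEN,np.ones((3,3)))>0
w=clean(R(366,560,215,380)&(z>.06)); rect(w,"warmer")
rect(clean(w&(g[:,:,2]>130)),"plate"); rect(clean(w&(g[:,:,2]<125)&R(366,415,215,380)),"pod")
print("pod z",np.median(z[R(380,388,300,310)]),np.median(z[R(480,500,300,330)]),"counter",np.median(z[R(300,340,400,450)]))
rect(R(160,305,245,390)&(g[:,:,2]<60)&(z<.02),"mat")
def circ(n,a,b,c,e,zlo,zhi):
    m=R(a,b,c,e)&(z>zlo)&(z<zhi); (x,y),r=cv2.minEnclosingCircle(W[m][:,:2].astype(np.float32)*1000)
    print(n,m.sum(),"circ",round(x),round(y),round(r,1),"mean",np.round(W[m].mean(0)*1000),"zmax",np.round(np.nanmax(z[R(a,b,c,e)])*1000))
circ("cA",168,215,258,298,.055,.08);circ("cB",238,285,262,300,.055,.08);circ("cC",160,210,328,368,.055,.08)
circ("jig",240,275,340,375,.055,.09);circ("dos",425,465,248,285,.115,.14);circ("pin",340,372,240,270,.08,.2)
circ("tamper",510,550,380,412,.05,.2);circ("sugar",400,440,160,215,.09,.2);circ("jug",240,305,160,215,.08,.2);circ("saucer",550,620,300,365,.008,.05)
for n,(a,b),zz in[("button",(392,288),.072),("bar",(394,320),.09),("rocker",(395,327),.086),("fork",(352,260),.072)]:
    print(n,np.round(ray(K,T,a/1.4,b/1.4,zz)*1000))
s=np.load("scene0.npz")
c=cv2.resize(p[150:280,110:400,::-1],None,fx=2.75,fy=2.75,interpolation=cv2.INTER_CUBIC)
cv2.imwrite("pics/crop1.png",c)
E
python3 m.py
```

```text
warmer 9858 [ 533.1 -196.4] [260.  344.1] 3.6
plate 7648 [ 531.1 -196.5] [255.8 344.2] 3.57
pod 2139 [525.5 -75.5] [260.   76.9] 3.7
pod z 0.07941115692014514 0.0757475676210102 counter nan
mat 4378 [487.5 281.4] [245.8 244. ] 86.67
cA 124 circ 570 363 37.4 mean [571. 359.  64.] zmax 74.0
cB 109 circ 565 206 36.9 mean [564. 203.  65.] zmax 73.0
cC 130 circ 416 369 36.3 mean [419. 368.  64.] zmax 71.0
jig 81 circ 403 215 18.5 mean [403. 220.  69.] zmax 79.0
dos 85 circ 591 -183 30.7 mean [ 594. -186.  124.] zmax 130.0
pin 46 circ 607 1 11.7 mean [608.  -0. 125.] zmax 146.0
tamper 130 circ 324 -375 18.1 mean [ 324. -373.   81.] zmax 91.0
sugar 427 circ 770 -126 34.5 mean [ 769. -127.  110.] zmax 117.0
jug 192 circ 770 182 55.0 mean [773. 194.  92.] zmax 104.0
saucer 904 circ 473 -514 80.2 mean [ 463. -501.   12.] zmax 22.0
button [549. -74.  72.]
bar [481. -79.  90.]
rocker [466. -81.  86.]
fork [608.  12.  72.]
```

View pics/crop1.png

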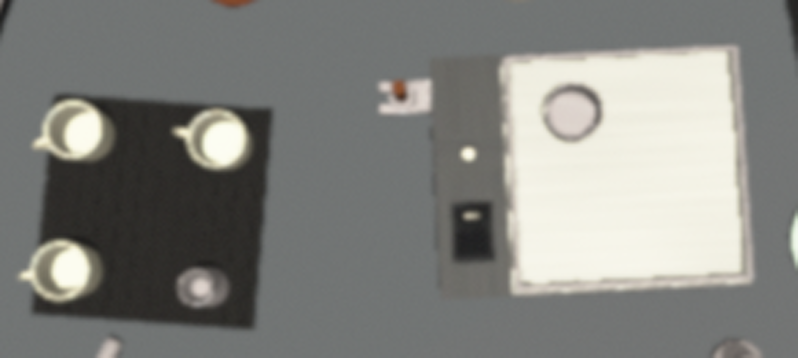

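The crop shows the plate rail corners at about (507,57), (738,47), (751,282) and (513,290). The button is at (469,154), the rocker paddle spans (453..492, 203..262), and the fork is at (405,96) with the handle at (399,90). All cup handles point towards world +y.

```bash
cat > m2.py <<'E'
from h import *
d=np.load("top0.npz");p,W,K,T=d["p"],d["W"],d["K"],d["T"]
C=lambda u,v,z:ray(K,T,110+(u+.5)/2.75-.5,150+(v+.5)/2.75-.5,z)*1000
cs=np.array([C(507,57,.093),C(738,47,.093),C(751,282,.093),C(513,290,.093)])
print("rail",np.round(cs),"centre",np.round(cs.mean(0)))
print("sides",[round(np.linalg.norm(cs[i]-cs[i-1])) for i in range(4)])
for n,a,z in[("podTL",(432,58),.078),("podBL",(441,295),.078),("btn",(469,154),.072),("rockTL",(454,203),.09),("rockBR",(492,262),.09),("rockTR",(491,203),.08),("rockBL",(453,262),.095),("forkend",(378,98),.072),("forkpod",(430,96),.072),("pintop",(399,87),.142)]:
    print(n,np.round(C(*a,z)))
# triangulate in scene: button, rocker bar, pin handle by colour blobs
s=np.load("scene0.npz");q,Ks,Ts=s["p"],s["K"],s["T"]
P1=K@T[:3];P2=Ks@Ts[:3]
def tri(n,a,b):
    X=cv2.triangulatePoints(P1,P2,np.array(a,float).reshape(2,1),np.array(b,float).reshape(2,1))[:,0];X=X[:3]/X[3]
    print(n,np.round(X*1000),np.round(proj(K,T,X)-a,1),np.round(proj(Ks,Ts,X)-b,1))
t=lambda u,v:(110+(u+.5)/2.75-.5,150+(v+.5)/2.75-.5)
def hs(img,box,f):
    x0,x1,y0,y1=box;h=cv2.cvtColor(img,cv2.COLOR_RGB2HSV)[y0:y1,x0:x1].astype(int);m=f(h);ys,xs=np.nonzero(m);return xs+x0,ys+y0
br=lambda h:((h[...,0]<15)|(h[...,0]>172))&(h[...,1]>100)&(h[...,2]>30)
x,y=hs(p,(240,268,170,195),br);print("pin top px",x.min(),x.max(),y.min(),y.max(),len(x),x.mean(),y.mean())
x2,y2=hs(q,(300,322,175,210),br);print("pin scene px",x2.min(),x2.max(),y2.min(),y2.max(),len(x2),x2.mean(),y2.mean())
tri("pin mid",(x.mean(),y.mean()),(x2.mean(),y2.mean()))
x3,y3=hs(q,(268,286,205,220),lambda h:h[...,2]>170);print("btn scene",x3.mean(),y3.mean(),len(x3));tri("btn",t(469,154),(x3.mean(),y3.mean()))
x4,y4=hs(q,(245,262,192,208),lambda h:h[...,2]>130);print("bar scene",x4.mean(),y4.mean(),len(x4));tri("bar",t(471,215),(x4.mean(),y4.mean()))
cv2.imwrite("pics/crop2.png",cv2.resize(q[170:250,200:340,::-1],None,fx=5.7,fy=5.7,interpolation=cv2.INTER_CUBIC))
E
python3 m2.py
```

```text
rail [[ 652. -114.   93.]
 [ 666. -361.   93.]
 [ 416. -373.   93.]
 [ 404. -123.   93.]] centre [ 534. -243.   93.]
sides [248, 247, 251, 251]
podTL [652. -33.  78.]
podBL [398. -47.  78.]
btn [549. -75.  72.]
rockTL [495. -59.  90.]
rockBR [ 433. -100.   90.]
rockTR [496. -99.  80.]
rockBL [433. -59.  95.]
forkend [609.  25.  72.]
forkpod [612. -32.  72.]
pintop [610.  -2. 142.]
pin top px 253 256 180 185 18 254.77777777777777 182.11111111111111
pin scene px 310 314 182 200 67 311.4179104477612 189.8955223880597
pin mid [612.  -0. 116.] [-0.  -0.1] [-0.1  0. ]
btn scene 275.7142857142857 212.5 14
btn [550. -75.  70.] [-0.1 -0.1] [-0.1  0. ]
bar scene 252.0 200.5 10
bar [483. -78.  83.] [-0. -0.] [-0.  0.]
```

View pics/crop2.png

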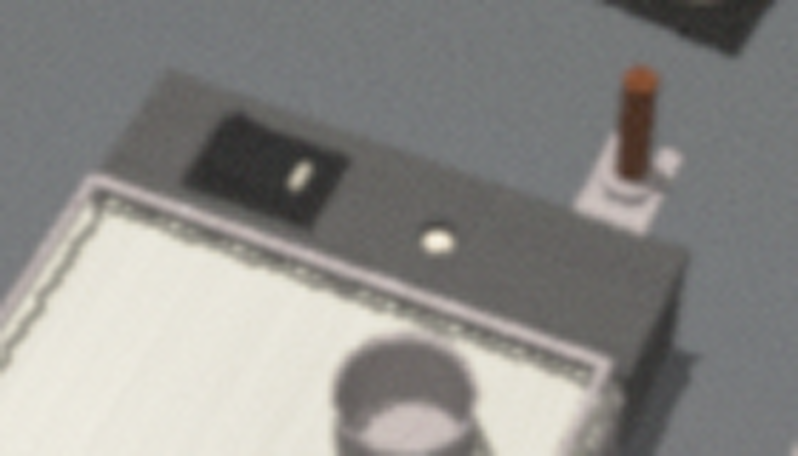

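Estimates in mm: plate centre (534,-243) with yaw about 3.2°, rocker pivot about (464,-79,82), button (550,-75), pin at (612,0). First I move above the rocker's near end with the claw shut.

```bash
python3 -m pendant '[{"claw":255,"x":0.2,"y":0.3,"z":-0.02,"az":50},{"claw":255,"x":0.2,"y":0.3,"z":-0.02,"az":50},{"claw":255,"x":0.2,"y":0.3,"z":-0.02,"az":50},{"claw":255,"x":0.2,"y":0.3,"z":-0.02,"az":50},{"claw":255,"x":0.2,"y":0.3,"z":-0.02,"az":50},{"claw":255,"x":0.2,"y":0.3,"z":-0.02,"az":50},{"claw":255,"x":0.2,"y":0.3,"z":-0.02,"az":50},{"claw":255,"x":0.2,"y":0.3,"z":-0.02,"az":50},{"claw":255,"x":0.2,"y":0.3,"z":-0.02,"az":50},{"claw":255,"x":0.2,"y":0.3,"z":-0.02,"az":50},{"claw":255,"x":0.2,"y":0.3,"z":-0.02,"az":50},{"claw":255,"x":0.2,"y":0.3,"z":-0.02,"az":50}]' 40
```

```text
invalid input
```

```bash
python3 -m pendant '[{"claw":255,"x":0.2,"y":0.3,"z":-0.02,"ax":0,"ay":0,"az":50},{"claw":255,"x":0.2,"y":0.3,"z":-0.02,"ax":0,"ay":0,"az":50},{"claw":255,"x":0.2,"y":0.3,"z":-0.02,"ax":0,"ay":0,"az":50},{"claw":255,"x":0.2,"y":0.3,"z":-0.02,"ax":0,"ay":0,"az":50},{"claw":255,"x":0.2,"y":0.3,"z":-0.02,"ax":0,"ay":0,"az":50},{"claw":255,"x":0.2,"y":0.3,"z":-0.02,"ax":0,"ay":0,"az":50},{"claw":255,"x":0.2,"y":0.3,"z":-0.02,"ax":0,"ay":0,"az":50},{"claw":255,"x":0.2,"y":0.3,"z":-0.02,"ax":0,"ay":0,"az":50},{"claw":255,"x":0.2,"y":0.3,"z":-0.02,"ax":0,"ay":0,"az":50},{"claw":255,"x":0.2,"y":0.3,"z":-0.02,"ax":0,"ay":0,"az":50}]' 40
```

```text
time_s: 0.93
ee_pos: [0.3932, -0.3144, 0.2282]
orientation: [-3.136, -0.0, -0.391]
ft_force: [0.3, -0.8, 0.2]
gripper_width: 0.0002
```

```bash
python3 -m pendant '[{"claw":255,"x":0.053,"y":0.241,"z":-0.03,"ax":0,"ay":0,"az":26},{"claw":255,"x":0.053,"y":0.241,"z":-0.05,"ax":0,"ay":0,"az":26},{"claw":255,"x":0.053,"y":0.241,"z":-0.087,"ax":0,"ay":0,"az":26},{"claw":255,"x":0.053,"y":0.241,"z":-0.087,"ax":0,"ay":0,"az":26},{"claw":255,"x":0.053,"y":0.241,"z":-0.087,"ax":0,"ay":0,"az":26},{"claw":255,"x":0.053,"y":0.241,"z":-0.087,"ax":0,"ay":0,"az":26},{"claw":255,"x":0.053,"y":0.241,"z":-0.087,"ax":0,"ay":0,"az":26},{"claw":255,"x":0.053,"y":0.241,"z":-0.087,"ax":0,"ay":0,"az":26},{"claw":255,"x":0.053,"y":0.241,"z":-0.087,"ax":0,"ay":0,"az":26},{"claw":255,"x":0.053,"y":0.241,"z":-0.087,"ax":0,"ay":0,"az":26},{"claw":255,"x":0.053,"y":0.241,"z":-0.087,"ax":0,"ay":0,"az":26}]'; python3 - <<'E'
from h import *
p,W,K,T=cam("scene")
cv2.imwrite("pics/c3.png",cv2.resize(p[140:260,180:360,::-1],None,fx=4,fy=4,interpolation=cv2.INTER_CUBIC))
s=arm.state();print(s["ee_pos"],s["q"])
E
```

```text
time_s: 1.85
ee_pos: [0.4418, -0.083, 0.1416]
orientation: [3.14, -0.0, 0.047]
ft_force: [0.2, 0.4, -0.9]
gripper_width: 0.0002
[ 0.44182683 -0.08287462  0.14165654] [ 0.39495864  0.49459558 -0.36553279  2.0992813   0.3083487   0.597312
 -0.14046214]
```

View pics/c3.png

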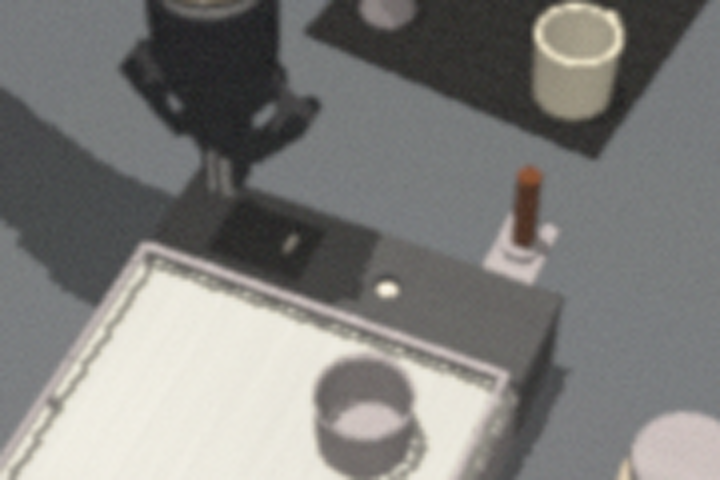

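The claw is shut just above and in front of the rocker's near end, at about (228,195) in the crop. Next I press down.

```bash
python3 -m pendant '[{"claw":255,"x":0.001,"y":0.002,"z":-0.02,"ax":0,"ay":0,"az":0},{"claw":255,"x":0.001,"y":0.002,"z":-0.025,"ax":0,"ay":0,"az":0},{"claw":255,"x":0.001,"y":0.002,"z":-0.028,"ax":0,"ay":0,"az":0},{"claw":255,"x":0.001,"y":0.002,"z":-0.031,"ax":0,"ay":0,"az":0},{"claw":255,"x":0.001,"y":0.002,"z":-0.034,"ax":0,"ay":0,"az":0}]'; python3 -m pendant '[{"claw":255,"x":0,"y":0,"z":-0.002,"ax":0,"ay":0,"az":0},{"claw":255,"x":0,"y":0,"z":-0.004,"ax":0,"ay":0,"az":0},{"claw":255,"x":0,"y":0,"z":-0.005,"ax":0,"ay":0,"az":0},{"claw":255,"x":0,"y":0,"z":-0.005,"ax":0,"ay":0,"az":0}]'
```

```text
time_s: 2.32
ee_pos: [0.4412, -0.0798, 0.1074]
orientation: [3.141, 0.003, 0.049]
ft_force: [-2.5, -0.8, 2.8]
gripper_width: 0.0001
time_s: 2.65
ee_pos: [0.4433, -0.0788, 0.1023]
orientation: [-3.141, -0.001, 0.051]
ft_force: [-0.5, -0.4, 0.2]
gripper_width: -0.0003
```

```bash
python3 -m pendant '[{"claw":255,"x":0,"y":0,"z":0.04,"ax":0,"ay":0,"az":0},{"claw":120,"x":0,"y":0,"z":0.08,"ax":0,"ay":0,"az":0},{"claw":120,"x":0.1,"y":0.05,"z":0.095,"ax":0,"ay":0,"az":0},{"claw":120,"x":0.1,"y":0.05,"z":0.095,"ax":0,"ay":0,"az":0},{"claw":120,"x":0.1,"y":0.05,"z":0.095,"ax":0,"ay":0,"az":0}]'; python3 - <<'E'
from h import *
for n in("scene","top"):
    p,W,K,T=cam(n); np.savez(n+"1.npz",p=p,W=W,K=K,T=T)
    b=(140,260,180,360) if n=="scene" else (170,260,230,365)
    cv2.imwrite(f"pics/c4{n}.png",cv2.resize(p[b[0]:b[1],b[2]:b[3],::-1],None,fx=4,fy=4,interpolation=cv2.INTER_CUBIC))
E
```

```text
time_s: 3.07
ee_pos: [0.5464, -0.0275, 0.1995]
orientation: [-3.141, -0.006, 0.05]
ft_force: [0.6, 0.4, 0.1]
gripper_width: 0.0452
```

View pics/c4scene.png

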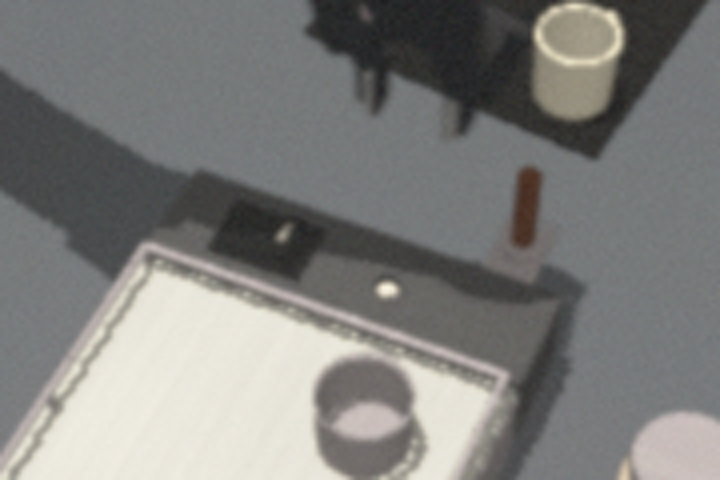

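The bar end of the rocker is now raised at (285,232), so the switch is OFF. Next I take the pin.

```bash
python3 -m pendant '[{"claw":120,"x":0.04,"y":0.02,"z":0,"ax":0,"ay":0,"az":0},{"claw":120,"x":0.067,"y":0.03,"z":-0.0,"ax":0,"ay":0,"az":0},{"claw":120,"x":0.067,"y":0.03,"z":-0.03,"ax":0,"ay":0,"az":0},{"claw":120,"x":0.067,"y":0.03,"z":-0.06,"ax":0,"ay":0,"az":0},{"claw":120,"x":0.067,"y":0.03,"z":-0.087,"ax":0,"ay":0,"az":0},{"claw":120,"x":0.067,"y":0.03,"z":-0.087,"ax":0,"ay":0,"az":0},{"claw":120,"x":0.067,"y":0.03,"z":-0.087,"ax":0,"ay":0,"az":0}]'; python3 - <<'E'
from h import *
s=arm.state();print(s["ee_pos"],s["ft_force"])
p,W,K,T=cam("top")
z=W[:,:,2];print(np.round(z[150:200:3,225:290:4]*1000).astype(int)) if 0 else 0
cv2.imwrite("pics/c5.png",cv2.resize(p[140:230,200:335,::-1],None,fx=4,fy=4,interpolation=cv2.INTER_CUBIC))
p,W,K,T=cam("scene")
cv2.imwrite("pics/c5s.png",cv2.resize(p[140:240,240:380,::-1],None,fx=4,fy=4,interpolation=cv2.INTER_CUBIC))
E
```

```text
time_s: 3.75
ee_pos: [0.6084, 0.0005, 0.1091]
orientation: [3.141, 0.004, 0.05]
ft_force: [-0.7, -0.0, 0.9]
gripper_width: 0.0456
[6.08398743e-01 5.42575301e-04 1.09089252e-01] [-0.73389397 -0.00636714  0.8860261 ]
```

View pics/c5s.png

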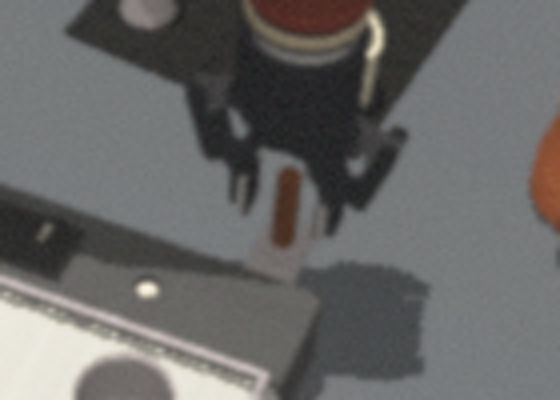

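The handle at (288,205) sits between the two finger pads, so I close.

```bash
python3 -m pendant '[{"claw":200,"x":0.002,"y":0,"z":0,"ax":0,"ay":0,"az":0},{"claw":255,"x":0.002,"y":0,"z":0,"ax":0,"ay":0,"az":0},{"claw":255,"x":0.002,"y":0,"z":0,"ax":0,"ay":0,"az":0},{"claw":255,"x":0.002,"y":0,"z":0,"ax":0,"ay":0,"az":0},{"claw":255,"x":0.002,"y":0,"z":0,"ax":0,"ay":0,"az":0},{"claw":255,"x":0.002,"y":0,"z":0,"ax":0,"ay":0,"az":0}]' 40; python3 -m pendant '[{"claw":255,"x":0,"y":0,"z":0,"ax":0,"ay":0,"az":0}]'
```

```text
time_s: 4.35
ee_pos: [0.6128, 0.0011, 0.1118]
orientation: [3.141, -0.003, 0.05]
ft_force: [0.1, 0.1, 6.6]
gripper_width: 0.0151
time_s: 4.43
ee_pos: [0.6128, 0.0011, 0.1118]
orientation: [3.141, -0.003, 0.05]
ft_force: [-0.4, -0.9, 5.9]
gripper_width: 0.015
```

```bash
python3 -m pendant '[{"claw":255,"x":0,"y":0,"z":0.02,"ax":0,"ay":0,"az":0},{"claw":255,"x":0,"y":0,"z":0.05,"ax":0,"ay":0,"az":0},{"claw":255,"x":0,"y":0,"z":0.08,"ax":0,"ay":0,"az":0},{"claw":255,"x":0,"y":0,"z":0.1,"ax":0,"ay":0,"az":0},{"claw":255,"x":-0.03,"y":-0.035,"z":0.1,"ax":0,"ay":0,"az":0},{"claw":255,"x":-0.05,"y":-0.06,"z":0.09,"ax":0,"ay":0,"az":0},{"claw":255,"x":-0.062,"y":-0.075,"z":0.08,"ax":0,"ay":0,"az":0},{"claw":255,"x":-0.062,"y":-0.075,"z":0.08,"ax":0,"ay":0,"az":0},{"claw":255,"x":-0.062,"y":-0.075,"z":0.08,"ax":0,"ay":0,"az":0}]'; python3 - <<'E'
from h import *
s=arm.state();print(s["ee_pos"],s["ft_force"])
p,W,K,T=cam("scene");np.savez("scene2.npz",p=p,W=W,K=K,T=T)
e=s["ee_pos"]
for n,o in (("grip",.002),("tip",-.088)): print(n,proj(K,T,e+[0,0,o]),(proj(K,T,e+[0,0,o])-[240,160])*6)
cv2.imwrite("pics/c6.png",cv2.resize(p[160:240,240:350,::-1],None,fx=6,fy=6,interpolation=cv2.INTER_CUBIC))
E
```

```text
time_s: 5.18
ee_pos: [0.5487, -0.0754, 0.1897]
orientation: [3.141, 0.002, 0.048]
ft_force: [0.8, -0.2, -0.2]
gripper_width: 0.015
[ 0.54870333 -0.07538225  0.18974769] [ 0.7912085  -0.19594857 -0.21067224]
grip [275.53549355 180.96529762] [213.21296129 125.79178573]
tip [275.18956583 204.83813578] [211.137395   269.02881469]
```

View pics/c6.png

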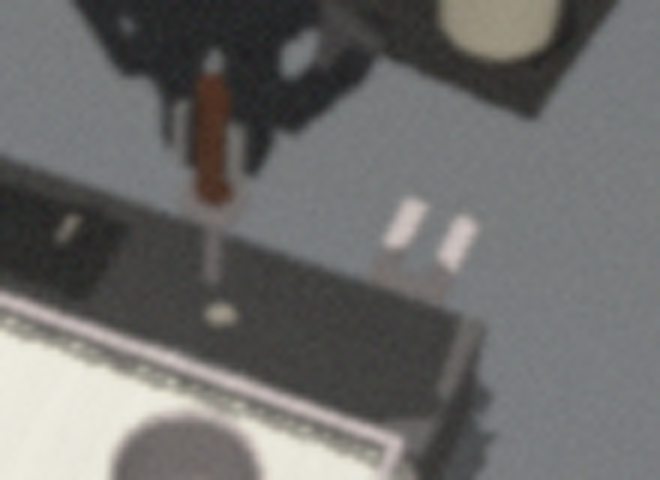

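The pin tip is at about (212,280) and the button at (221,314) in the crop. Lowered straight down, the tip would land about 5 mm too far to -y. I correct that, lower to just above the mouth and check.

```bash
python3 -m pendant '[{"claw":255,"x":0.001,"y":0.005,"z":0,"ax":0,"ay":0,"az":0},{"claw":255,"x":0.001,"y":0.005,"z":-0.013,"ax":0,"ay":0,"az":0},{"claw":255,"x":0.001,"y":0.005,"z":-0.013,"ax":0,"ay":0,"az":0},{"claw":255,"x":0.001,"y":0.005,"z":-0.013,"ax":0,"ay":0,"az":0}]'; python3 - <<'E'
from h import *
s=arm.state();print(s["ee_pos"],s["ft_force"])
p,W,K,T=cam("scene");q=cam("top")[0]
a=cv2.resize(p[180:225,255:300,::-1],None,fx=9,fy=9,interpolation=cv2.INTER_CUBIC)
b=cv2.resize(q[175:230,250:305,::-1],(360,405),interpolation=cv2.INTER_CUBIC)
cv2.imwrite("pics/c7.png",np.hstack([a,b]))
E
```

```text
time_s: 5.57
ee_pos: [0.5512, -0.0673, 0.1771]
orientation: [-3.141, 0.001, 0.053]
ft_force: [0.4, -0.0, -1.0]
gripper_width: 0.0148
[ 0.55115706 -0.06726617  0.17710464] [ 0.37013837 -0.04189084 -0.97782573]
```

View pics/c7.png

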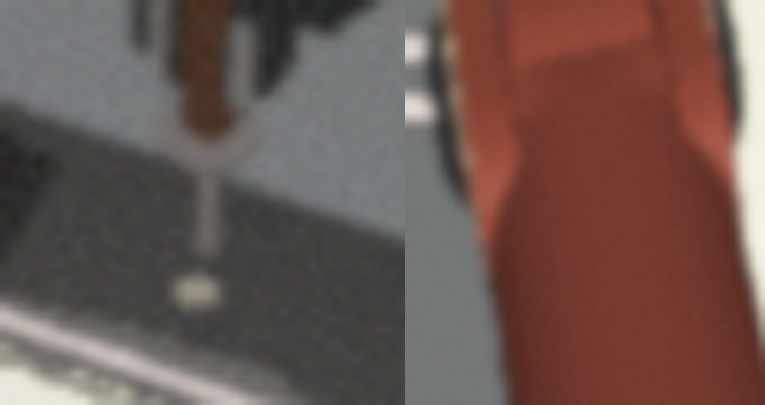

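The tip is at (207,252) and the button at (197,291). A straight descent would land about 2 mm off, so I shift a little, then descend while watching the force.

```bash
python3 -m pendant '[{"claw":255,"x":-0.0017,"y":-0.0022,"z":0,"ax":0,"ay":0,"az":0},{"claw":255,"x":-0.0017,"y":-0.0022,"z":0,"ax":0,"ay":0,"az":0},{"claw":255,"x":-0.0017,"y":-0.0022,"z":-0.005,"ax":0,"ay":0,"az":0},{"claw":255,"x":-0.0017,"y":-0.0022,"z":-0.01,"ax":0,"ay":0,"az":0},{"claw":255,"x":-0.0017,"y":-0.0022,"z":-0.01,"ax":0,"ay":0,"az":0}]';python3 -m pendant '[{"claw":255,"x":0,"y":0,"z":-0.003,"ax":0,"ay":0,"az":0},{"claw":255,"x":0,"y":0,"z":-0.005,"ax":0,"ay":0,"az":0},{"claw":255,"x":0,"y":0,"z":-0.005,"ax":0,"ay":0,"az":0}]'
```

```text
time_s: 6.08
ee_pos: [0.5483, -0.0713, 0.1661]
orientation: [-3.141, 0.002, 0.05]
ft_force: [-1.0, 0.1, -0.3]
gripper_width: 0.0146
time_s: 6.33
ee_pos: [0.5491, -0.0711, 0.1619]
orientation: [-3.141, 0.0, 0.051]
ft_force: [-0.5, -0.2, -0.8]
gripper_width: 0.0153
```

```bash
python3 -m pendant '[{"claw":255,"x":0,"y":0,"z":-0.002,"ax":0,"ay":0,"az":0},{"claw":255,"x":0,"y":0,"z":-0.003,"ax":0,"ay":0,"az":0},{"claw":255,"x":0,"y":0,"z":-0.003,"ax":0,"ay":0,"az":0}]';python3 -m pendant '[{"claw":255,"x":0,"y":0,"z":-0.001,"ax":0,"ay":0,"az":0},{"claw":255,"x":0,"y":0,"z":-0.002,"ax":0,"ay":0,"az":0},{"claw":255,"x":0,"y":0,"z":-0.003,"ax":0,"ay":0,"az":0},{"claw":255,"x":0,"y":0,"z":-0.003,"ax":0,"ay":0,"az":0}]'
```

```text
time_s: 6.58
ee_pos: [0.5493, -0.0711, 0.1595]
orientation: [3.142, -0.0, 0.051]
ft_force: [-0.5, -0.5, 2.4]
gripper_width: 0.0148
time_s: 6.92
ee_pos: [0.5495, -0.0711, 0.1575]
orientation: [3.141, -0.001, 0.051]
ft_force: [-1.9, -1.6, 8.2]
gripper_width: 0.0148
```

```bash
python3 -m pendant '[{"claw":255,"x":0,"y":0,"z":-0.001,"ax":0,"ay":0,"az":0},{"claw":255,"x":0,"y":0,"z":-0.001,"ax":0,"ay":0,"az":0},{"claw":255,"x":0,"y":0,"z":-0.001,"ax":0,"ay":0,"az":0},{"claw":255,"x":0,"y":0,"z":-0.001,"ax":0,"ay":0,"az":0},{"claw":255,"x":0,"y":0,"z":-0.001,"ax":0,"ay":0,"az":0}]'; python3 -c "
from plant import arm
s=arm.state();print(s['ee_pos'],s['ft_force'])"
```

```text
time_s: 7.33
ee_pos: [0.5497, -0.071, 0.1574]
orientation: [3.141, -0.002, 0.05]
ft_force: [-1.9, 0.0, 13.0]
gripper_width: 0.0148
[ 0.5496735  -0.0710236   0.15735408] [-1.93201333  0.03303724 12.99187621]
```

```bash
python3 - <<'E'
from h import *
p,W,K,T=cam("scene");print(proj(K,T,[.5497,-.071,.078]),proj(K,T,[.550,-.075,.078]))
cv2.imwrite("pics/c8.png",cv2.resize(p[180:225,255:300,::-1],None,fx=9,fy=9,interpolation=cv2.INTER_CUBIC))
E
```

```text
[276.24722752 209.59109949] [275.62902272 210.73845538]
```

View pics/c8.png

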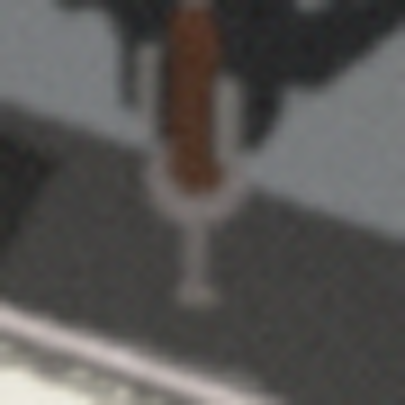

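The shaft goes straight into the well onto the button at (197,290), which is pressed. Next I retract and go above the fork.

```bash
python3 -m pendant '[{"claw":255,"x":0,"y":0,"z":0.02,"ax":0,"ay":0,"az":0},{"claw":255,"x":0,"y":0,"z":0.05,"ax":0,"ay":0,"az":0},{"claw":255,"x":0.03,"y":0.03,"z":0.055,"ax":0,"ay":0,"az":0},{"claw":255,"x":0.05,"y":0.06,"z":0.055,"ax":0,"ay":0,"az":0},{"claw":255,"x":0.063,"y":0.072,"z":0.055,"ax":0,"ay":0,"az":0},{"claw":255,"x":0.063,"y":0.072,"z":0.055,"ax":0,"ay":0,"az":0},{"claw":255,"x":0.063,"y":0.072,"z":0.055,"ax":0,"ay":0,"az":0},{"claw":255,"x":0.063,"y":0.072,"z":0.055,"ax":0,"ay":0,"az":0},{"claw":255,"x":0.063,"y":0.072,"z":0.055,"ax":0,"ay":0,"az":0}]';  python3 -c "
from plant import arm
s=arm.state();print(s['ee_pos'],s['ft_force'])"
```

```text
time_s: 8.13
ee_pos: [0.6113, -0.0011, 0.2097]
orientation: [3.14, 0.002, 0.048]
ft_force: [0.4, 0.5, -1.9]
gripper_width: 0.0148
[ 0.61134984 -0.00108965  0.2097378 ] [ 0.42327579  0.47847628 -1.93479402]
```

```bash
python3 -m pendant '[{"claw":255,"x":0.0015,"y":0.002,"z":0,"ax":0,"ay":0,"az":0},{"claw":255,"x":0.0015,"y":0.002,"z":-0.02,"ax":0,"ay":0,"az":0},{"claw":255,"x":0.0015,"y":0.002,"z":-0.04,"ax":0,"ay":0,"az":0},{"claw":255,"x":0.0015,"y":0.002,"z":-0.06,"ax":0,"ay":0,"az":0},{"claw":255,"x":0.0015,"y":0.002,"z":-0.075,"ax":0,"ay":0,"az":0},{"claw":255,"x":0.0015,"y":0.002,"z":-0.08,"ax":0,"ay":0,"az":0},{"claw":255,"x":0.0015,"y":0.002,"z":-0.08,"ax":0,"ay":0,"az":0},{"claw":255,"x":0.0015,"y":0.002,"z":-0.08,"ax":0,"ay":0,"az":0}]';  python3 -c "
from plant import arm
s=arm.state();print(s['ee_pos'],s['ft_force'])"
```

```text
time_s: 8.8
ee_pos: [0.6141, 0.0026, 0.1309]
orientation: [-3.142, -0.001, 0.05]
ft_force: [0.6, -0.4, -0.4]
gripper_width: 0.015
[0.61406348 0.00256516 0.130887  ] [ 0.57919073 -0.4231359  -0.40825815]
```

```bash
python3 -m pendant '[{"claw":255,"x":-0.001,"y":-0.0015,"z":-0.008,"ax":0,"ay":0,"az":0},{"claw":255,"x":-0.001,"y":-0.0015,"z":-0.014,"ax":0,"ay":0,"az":0},{"claw":255,"x":-0.001,"y":-0.0015,"z":-0.019,"ax":0,"ay":0,"az":0},{"claw":255,"x":-0.001,"y":-0.0015,"z":-0.019,"ax":0,"ay":0,"az":0},{"claw":255,"x":-0.001,"y":-0.0015,"z":-0.019,"ax":0,"ay":0,"az":0}]'; python3 -m pendant '[{"claw":200,"x":0,"y":0,"z":0,"ax":0,"ay":0,"az":0},{"claw":150,"x":0,"y":0,"z":0,"ax":0,"ay":0,"az":0},{"claw":120,"x":0,"y":0,"z":0,"ax":0,"ay":0,"az":0},{"claw":120,"x":0,"y":0,"z":0,"ax":0,"ay":0,"az":0},{"claw":120,"x":0,"y":0,"z":0.03,"ax":0,"ay":0,"az":0},{"claw":120,"x":0,"y":0,"z":0.07,"ax":0,"ay":0,"az":0},{"claw":50,"x":0,"y":0,"z":0.1,"ax":0,"ay":0,"az":0},{"claw":0,"x":-0.05,"y":0.04,"z":0.1,"ax":0,"ay":0,"az":0},{"claw":0,"x":-0.05,"y":0.08,"z":0.1,"ax":0,"ay":0,"az":0},{"claw":0,"x":-0.05,"y":0.11,"z":0.1,"ax":0,"ay":0,"az":0},{"claw":0,"x":-0.05,"y":0.11,"z":0.1,"ax":0,"ay":0,"az":0}]'
cat > cups.py <<'E'
from h import *
import sys
s=arm.state();print("ee",np.round(s["ee_pos"],4),s["time_s"])
p,W,K,T=cam("top");np.savez("t.npz",p=p,W=W,K=K,T=T)
z=W[:,:,2];hsv=cv2.cvtColor(p,cv2.COLOR_RGB2HSV)
# rim circle: mask bright in mat zone; report blobs in z band
for name,zr,box in(("mat",(.054,.076),(.36,.62,.13,.42)),("plate",(.115,.15),(.40,.67,-.375,-.115))):
    m=((z>zr[0])&(z<zr[1])&(W[:,:,0]>box[0])&(W[:,:,0]<box[1])&(W[:,:,1]>box[2])&(W[:,:,1]<box[3])).astype(np.uint8)
    n,l,st,_=cv2.connectedComponentsWithStats(cv2.morphologyEx(m,cv2.MORPH_CLOSE,np.ones((3,3))))
    for i in range(1,n):
        if st[i,4]<25: continue
        c=max(cv2.findContours((l==i).astype(np.uint8),cv2.RETR_EXTERNAL,cv2.CHAIN_APPROX_NONE)[0],key=len)[:,0]
        zz=.066 if name=="mat" else .135
        xy=np.array([ray(K,T,u,v,zz)[:2] for u,v in c])*1000
        (cx,cy),r=cv2.minEnclosingCircle(xy.astype(np.float32))
        A=np.c_[2*xy,np.ones(len(xy))]; keep=np.ones(len(xy),bool)
        for _ in range(6):
            q=np.linalg.lstsq(A[keep],(xy[keep]**2).sum(1),rcond=None)[0];rr=np.sqrt(q[2]+q[:2]@q[:2])
            d=np.hypot(*(xy-q[:2]).T)-rr; keep=np.abs(d)<max(2.5,np.percentile(np.abs(d),75))
        print(name,"fit",np.round(q[:2]),"r",round(rr,1),"encl",round(cx),round(cy),round(r,1),"farthest dir",np.round(np.degrees(np.arctan2(*(xy[d.argmax()]-q[:2])[::-1]))),round(d.max(),1),"n",len(xy),"rgb",p[l==i].mean(0).astype(int))
if len(sys.argv)>1: save(sys.argv[1],p,1.4)
E
python3 cups.py a1
python3 - <<'E'
from h import *
d=cam("scene")[0]
cv2.imwrite("pics/c9.png",cv2.resize(d[90:250,180:380,::-1],None,fx=3.5,fy=3.5,interpolation=cv2.INTER_CUBIC))
E
```

```text
time_s: 9.22
ee_pos: [0.6129, 0.0012, 0.1119]
orientation: [3.141, -0.001, 0.05]
ft_force: [-0.9, -0.7, 4.6]
gripper_width: 0.0148
time_s: 10.13
ee_pos: [0.5599, 0.123, 0.2126]
orientation: [-3.132, -0.001, 0.065]
ft_force: [-0.2, 2.1, 1.1]
gripper_width: 0.0858
ee [0.5599 0.123  0.2126] 10.1333
mat fit [571. 356.] r 30.0 encl 567 359 36.7 farthest dir 113.0 11.7 n 66 rgb [207 204 180]
mat fit [419. 363.] r 30.2 encl 421 369 37.7 farthest dir 99.0 12.6 n 65 rgb [200 197 173]
mat fit [403. 218.] r 17.0 encl 403 218 18.1 farthest dir 121.0 1.3 n 34 rgb [133 127 122]
plate fit [ 590. -182.] r 28.6 encl 590 -182 30.3 farthest dir -63.0 2.3 n 111 rgb [177 171 162]
```

View pics/c9.png

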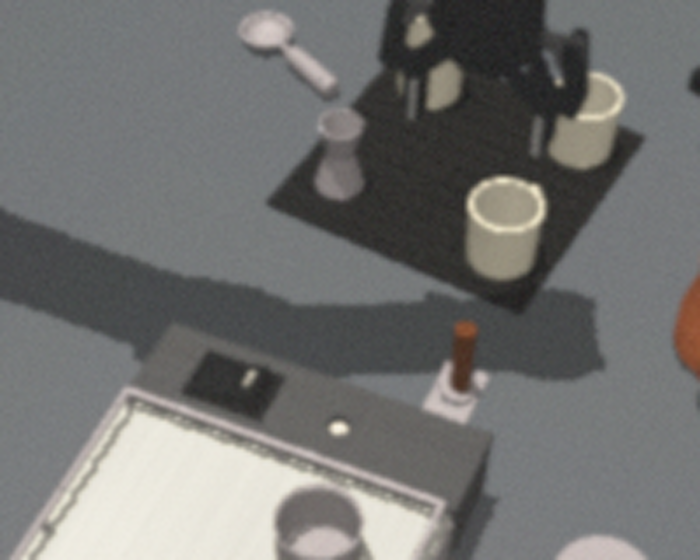

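The pin hangs upright in the fork at (462,365) in the crop and the rocker is still OFF. Cup A is at (571,356), B at about (564,200) and C at (419,363), all in mm. Next I hover over B.

```bash
python3 -m pendant '[{"claw":0,"x":0.003,"y":0.04,"z":-0.03,"ax":0,"ay":0,"az":0},{"claw":0,"x":0.003,"y":0.08,"z":-0.06,"ax":0,"ay":0,"az":0},{"claw":0,"x":0.003,"y":0.085,"z":-0.08,"ax":0,"ay":0,"az":0},{"claw":0,"x":0.003,"y":0.085,"z":-0.09,"ax":0,"ay":0,"az":0},{"claw":0,"x":0.003,"y":0.085,"z":-0.09,"ax":0,"ay":0,"az":0},{"claw":0,"x":0.003,"y":0.085,"z":-0.09,"ax":0,"ay":0,"az":0}]';python3 - <<'E'
from h import *
s=arm.state();print(s['ee_pos'],s['orientation'])
e=s['ee_pos'].copy();print("tcp at z.066",proj(*cam("scene")[2:],[e[0],e[1],.066]))
d,W,K,T=cam("scene");print((proj(K,T,[e[0],e[1],.066])-[250,90])*5)
cv2.imwrite("pics/c10.png",cv2.resize(d[90:190,250:370,::-1],None,fx=5,fy=5,interpolation=cv2.INTER_CUBIC))
E
```

```text
time_s: 10.73
ee_pos: [0.5664, 0.1936, 0.1207]
orientation: [3.139, 0.001, 0.048]
ft_force: [0.9, -0.5, 0.7]
gripper_width: 0.0851
[0.56638343 0.19358346 0.12068853] [3.13892337e+00 1.07688907e-03 4.75305496e-02]
tcp at z.066 [323.81126804 149.58490307]
[369.05634018 297.92451534]
```

View pics/c10.png

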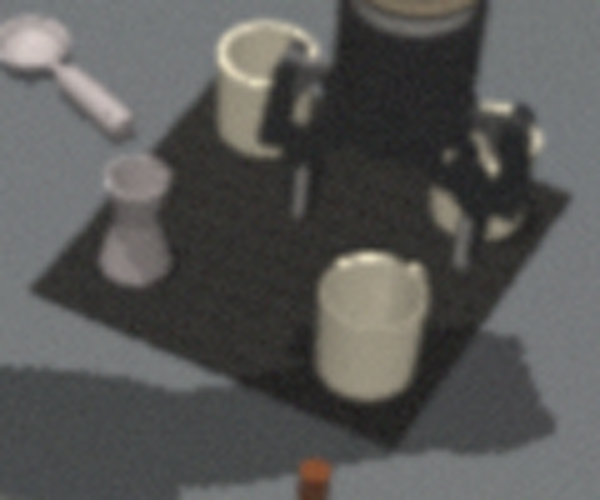

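The B rim centre at (373,295) nearly coincides with the projected TCP at (371,300). Next I descend and grasp.

```bash
python3 -m pendant '[{"claw":0,"x":-0.001,"y":0.005,"z":-0.03,"ax":0,"ay":0,"az":0},{"claw":0,"x":-0.001,"y":0.005,"z":-0.06,"ax":0,"ay":0,"az":0},{"claw":0,"x":-0.001,"y":0.005,"z":-0.08,"ax":0,"ay":0,"az":0},{"claw":0,"x":-0.001,"y":0.005,"z":-0.086,"ax":0,"ay":0,"az":0},{"claw":60,"x":-0.001,"y":0.005,"z":-0.086,"ax":0,"ay":0,"az":0},{"claw":120,"x":-0.001,"y":0.005,"z":-0.086,"ax":0,"ay":0,"az":0},{"claw":160,"x":-0.001,"y":0.005,"z":-0.086,"ax":0,"ay":0,"az":0},{"claw":200,"x":-0.001,"y":0.005,"z":-0.086,"ax":0,"ay":0,"az":0},{"claw":255,"x":-0.001,"y":0.005,"z":-0.086,"ax":0,"ay":0,"az":0},{"claw":255,"x":-0.001,"y":0.005,"z":-0.086,"ax":0,"ay":0,"az":0}]' 40;python3 -m pendant '[{"claw":255,"x":0,"y":0,"z":0.02,"ax":0,"ay":0,"az":0},{"claw":255,"x":0,"y":0,"z":0.06,"ax":0,"ay":0,"az":0},{"claw":255,"x":0,"y":0,"z":0.10,"ax":0,"ay":0,"az":0},{"claw":255,"x":0,"y":0,"z":0.14,"ax":0,"ay":0,"az":0},{"claw":255,"x":0,"y":0,"z":0.14,"ax":0,"ay":0,"az":0},{"claw":255,"x":0,"y":0,"z":0.14,"ax":0,"ay":0,"az":0}]'
```

```text
time_s: 11.67
ee_pos: [0.5662, 0.2015, 0.0374]
orientation: [-3.141, -0.004, 0.05]
ft_force: [-0.4, -1.2, 6.7]
gripper_width: 0.0609
time_s: 12.17
ee_pos: [0.5661, 0.2023, 0.1785]
orientation: [-3.139, -0.007, 0.051]
ft_force: [-0.0, -1.0, -1.5]
gripper_width: 0.0607
```

B is gripped (61 mm). Next I carry it to the plate's near -y corner at (487,-296).

```bash
python3 -m pendant '[{"claw":255,"x":-0.003,"y":-0.02,"z":0,"ax":0,"ay":0,"az":0},{"claw":255,"x":-0.01,"y":-0.055,"z":0,"ax":0,"ay":0,"az":0},{"claw":255,"x":-0.015,"y":-0.095,"z":0,"ax":0,"ay":0,"az":0},{"claw":255,"x":-0.02,"y":-0.135,"z":0,"ax":0,"ay":0,"az":0},{"claw":255,"x":-0.03,"y":-0.175,"z":0,"ax":0,"ay":0,"az":0},{"claw":255,"x":-0.035,"y":-0.215,"z":0,"ax":0,"ay":0,"az":0},{"claw":255,"x":-0.04,"y":-0.255,"z":0,"ax":0,"ay":0,"az":0},{"claw":255,"x":-0.05,"y":-0.295,"z":0,"ax":0,"ay":0,"az":0},{"claw":255,"x":-0.055,"y":-0.335,"z":0,"ax":0,"ay":0,"az":0},{"claw":255,"x":-0.06,"y":-0.375,"z":0,"ax":0,"ay":0,"az":0},{"claw":255,"x":-0.07,"y":-0.415,"z":0,"ax":0,"ay":0,"az":0},{"claw":255,"x":-0.075,"y":-0.45,"z":0,"ax":0,"ay":0,"az":0}]';python3 -m pendant '[{"claw":255,"x":-0.004,"y":-0.03,"z":0,"ax":0,"ay":0,"az":0},{"claw":255,"x":-0.004,"y":-0.046,"z":0,"ax":0,"ay":0,"az":0},{"claw":255,"x":-0.004,"y":-0.046,"z":0,"ax":0,"ay":0,"az":0},{"claw":255,"x":-0.004,"y":-0.046,"z":-0.03,"ax":0,"ay":0,"az":0},{"claw":255,"x":-0.004,"y":-0.046,"z":-0.05,"ax":0,"ay":0,"az":0},{"claw":255,"x":-0.004,"y":-0.046,"z":-0.05,"ax":0,"ay":0,"az":0},{"claw":255,"x":-0.004,"y":-0.046,"z":-0.05,"ax":0,"ay":0,"az":0}]'; python3 -c "
from plant import arm
s=arm.state();print(s['ee_pos'],s['ft_force'])"
```

```text
time_s: 13.17
ee_pos: [0.4866, -0.2515, 0.1734]
orientation: [-3.141, 0.005, 0.048]
ft_force: [0.0, 0.3, -1.5]
gripper_width: 0.0614
time_s: 13.75
ee_pos: [0.4846, -0.2927, 0.1237]
orientation: [-3.138, 0.004, 0.052]
ft_force: [-0.5, 0.3, -0.6]
gripper_width: 0.0607
[ 0.48463542 -0.2926944   0.12367389] [-0.51373692  0.29852871 -0.56157099]
```

```bash
python3 -m pendant '[{"claw":255,"x":0.001,"y":-0.002,"z":-0.008,"ax":0,"ay":0,"az":0},{"claw":255,"x":0.001,"y":-0.002,"z":-0.014,"ax":0,"ay":0,"az":0},{"claw":255,"x":0.001,"y":-0.002,"z":-0.0175,"ax":0,"ay":0,"az":0},{"claw":255,"x":0.001,"y":-0.002,"z":-0.0175,"ax":0,"ay":0,"az":0}]';python3 -m pendant '[{"claw":60,"x":0,"y":0,"z":0,"ax":0,"ay":0,"az":0},{"claw":40,"x":0,"y":0,"z":0,"ax":0,"ay":0,"az":0},{"claw":40,"x":0,"y":0,"z":0,"ax":0,"ay":0,"az":0},{"claw":40,"x":0,"y":0,"z":0.02,"ax":0,"ay":0,"az":0},{"claw":40,"x":0,"y":0,"z":0.06,"ax":0,"ay":0,"az":0},{"claw":20,"x":0,"y":0,"z":0.09,"ax":0,"ay":0,"az":0},{"claw":20,"x":0.02,"y":0.04,"z":0.1,"ax":0,"ay":0,"az":0},{"claw":20,"x":0.05,"y":0.08,"z":0.1,"ax":0,"ay":0,"az":0},{"claw":20,"x":0.08,"y":0.11,"z":0.1,"ax":0,"ay":0,"az":0},{"claw":20,"x":0.1,"y":0.111,"z":0.1,"ax":0,"ay":0,"az":0},{"claw":20,"x":0.106,"y":0.111,"z":0.1,"ax":0,"ay":0,"az":0},{"claw":20,"x":0.106,"y":0.111,"z":0.1,"ax":0,"ay":0,"az":0}]';python3 cups.py
```

```text
time_s: 14.08
ee_pos: [0.4864, -0.2964, 0.1074]
orientation: [-3.141, 0.001, 0.051]
ft_force: [-0.9, 0.0, -1.3]
gripper_width: 0.0613
time_s: 15.08
ee_pos: [0.5947, -0.1838, 0.2081]
orientation: [-3.141, -0.002, 0.054]
ft_force: [0.1, -0.3, -0.6]
gripper_width: 0.0787
ee [ 0.5947 -0.1838  0.2081] 15.0833
mat fit [571. 355.] r 30.3 encl 566 359 36.7 farthest dir 113.0 11.4 n 64 rgb [217 214 191]
mat fit [419. 363.] r 30.4 encl 417 369 37.5 farthest dir 99.0 12.8 n 64 rgb [209 206 182]
mat fit [402. 218.] r 16.5 encl 403 218 18.3 farthest dir 15.0 2.1 n 54 rgb [144 137 132]
plate fit [ 487. -300.] r 26.1 encl 486 -306 28.3 farthest dir -164.0 4.1 n 46 rgb [207 204 184]
```

```bash
python3 -m pendant '[{"claw":35,"x":-0.003,"y":0.001,"z":-0.04,"ax":0,"ay":0,"az":0},{"claw":35,"x":-0.003,"y":0.001,"z":-0.07,"ax":0,"ay":0,"az":0},{"claw":35,"x":-0.003,"y":0.001,"z":-0.07,"ax":0,"ay":0,"az":0},{"claw":35,"x":-0.003,"y":0.001,"z":-0.07,"ax":0,"ay":0,"az":0}]';python3 - <<'E'
from h import *
s=arm.state();e=s["ee_pos"];print(e)
d,W,K,T=cam("scene");print((proj(K,T,[e[0],e[1],.125])-[220,180])*5+2,(proj(K,T,[.591,-.183,.125])-[220,180])*5+2)
cv2.imwrite("pics/c11.png",cv2.resize(d[180:300,220:340,::-1],None,fx=5,fy=5,interpolation=cv2.INTER_CUBIC))
E
```

```text
time_s: 15.47
ee_pos: [0.5874, -0.1865, 0.1368]
orientation: [3.142, 0.005, 0.048]
ft_force: [0.4, -0.3, 0.5]
gripper_width: 0.0739
[ 0.58736149 -0.18654509  0.13679115]
[241.99698577 293.09275296] [252.58187171 290.49913342]
```

View pics/c11.png

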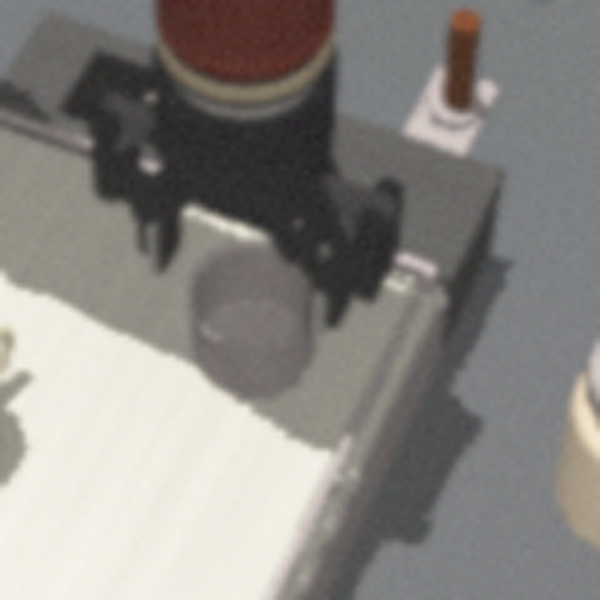

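The dosing-cup rim centre is at about (253,288) in the crop and the TCP projects to (242,293). That is about +4 mm in x and y to correct, then I grasp.

```bash
python3 -m pendant '[{"claw":35,"x":0.003,"y":0.0025,"z":0,"ax":0,"ay":0,"az":0},{"claw":35,"x":0.003,"y":0.0025,"z":-0.015,"ax":0,"ay":0,"az":0},{"claw":35,"x":0.003,"y":0.0025,"z":-0.032,"ax":0,"ay":0,"az":0},{"claw":35,"x":0.003,"y":0.0025,"z":-0.032,"ax":0,"ay":0,"az":0},{"claw":80,"x":0.003,"y":0.0025,"z":-0.032,"ax":0,"ay":0,"az":0},{"claw":120,"x":0.003,"y":0.0025,"z":-0.032,"ax":0,"ay":0,"az":0},{"claw":180,"x":0.003,"y":0.0025,"z":-0.032,"ax":0,"ay":0,"az":0},{"claw":255,"x":0.003,"y":0.0025,"z":-0.032,"ax":0,"ay":0,"az":0},{"claw":255,"x":0.003,"y":0.0025,"z":-0.032,"ax":0,"ay":0,"az":0}]' 40;python3 -m pendant '[{"claw":255,"x":0,"y":0,"z":0.02,"ax":0,"ay":0,"az":0},{"claw":255,"x":0,"y":0,"z":0.05,"ax":0,"ay":0,"az":0},{"claw":255,"x":0,"y":0,"z":0.08,"ax":0,"ay":0,"az":0},{"claw":255,"x":0,"y":0,"z":0.08,"ax":0,"ay":0,"az":0},{"claw":255,"x":0,"y":0,"z":0.08,"ax":0,"ay":0,"az":0}]'
```

```text
time_s: 16.27
ee_pos: [0.5939, -0.1823, 0.1077]
orientation: [3.141, -0.003, 0.05]
ft_force: [0.2, 0.4, 6.1]
gripper_width: 0.0567
time_s: 16.68
ee_pos: [0.5937, -0.1822, 0.1878]
orientation: [3.14, -0.004, 0.05]
ft_force: [-1.0, -0.7, -1.7]
gripper_width: 0.057
```

```bash
python3 -m pendant '[{"claw":255,"x":-0.02,"y":0.02,"z":0.01,"ax":0,"ay":0,"az":0},{"claw":255,"x":-0.04,"y":0.05,"z":0.015,"ax":0,"ay":0,"az":0},{"claw":255,"x":-0.05,"y":0.09,"z":0.015,"ax":0,"ay":0,"az":0},{"claw":255,"x":-0.05,"y":0.13,"z":0.015,"ax":0,"ay":0,"az":0},{"claw":255,"x":-0.05,"y":0.17,"z":0.015,"ax":0,"ay":0,"az":0},{"claw":255,"x":-0.05,"y":0.21,"z":0.015,"ax":0,"ay":0,"az":0},{"claw":255,"x":-0.05,"y":0.25,"z":0.015,"ax":0,"ay":0,"az":0},{"claw":255,"x":-0.05,"y":0.29,"z":0.01,"ax":0,"ay":0,"az":0},{"claw":255,"x":-0.05,"y":0.33,"z":-0.02,"ax":0,"ay":0,"az":0},{"claw":255,"x":-0.05,"y":0.365,"z":-0.04,"ax":0,"ay":0,"az":0},{"claw":255,"x":-0.05,"y":0.385,"z":-0.06,"ax":0,"ay":0,"az":0},{"claw":255,"x":-0.05,"y":0.397,"z":-0.08,"ax":0,"ay":0,"az":0}]';python3 -m pendant '[{"claw":255,"x":0,"y":0,"z":-0.03,"ax":0,"ay":0,"az":0},{"claw":255,"x":0,"y":0,"z":-0.05,"ax":0,"ay":0,"az":0},{"claw":255,"x":0,"y":0,"z":-0.05,"ax":0,"ay":0,"az":0},{"claw":255,"x":0,"y":0,"z":-0.05,"ax":0,"ay":0,"az":0},{"claw":255,"x":0,"y":0,"z":-0.05,"ax":0,"ay":0,"az":0}]'; python3 -c "
from plant import arm
s=arm.state();print(s['ee_pos'],s['ft_force'])"
```

```text
time_s: 17.68
ee_pos: [0.5401, 0.2203, 0.1032]
orientation: [-3.138, 0.003, 0.057]
ft_force: [-0.3, -0.3, -1.3]
gripper_width: 0.0572
time_s: 18.1
ee_pos: [0.543, 0.2149, 0.0562]
orientation: [-3.141, -0.0, 0.05]
ft_force: [-0.5, 0.5, -0.5]
gripper_width: 0.0574
[0.54302878 0.21485445 0.05622915] [-0.49172947  0.54493647 -0.45015694]
```

```bash
python3 -m pendant '[{"claw":255,"x":0,"y":0,"z":-0.008,"ax":0,"ay":0,"az":0},{"claw":255,"x":0,"y":0,"z":-0.014,"ax":0,"ay":0,"az":0},{"claw":255,"x":0,"y":0,"z":-0.0175,"ax":0,"ay":0,"az":0},{"claw":255,"x":0,"y":0,"z":-0.0175,"ax":0,"ay":0,"az":0},{"claw":255,"x":0,"y":0,"z":-0.0175,"ax":0,"ay":0,"az":0}]';python3 -m pendant '[{"claw":60,"x":0,"y":0,"z":0,"ax":0,"ay":0,"az":0},{"claw":35,"x":0,"y":0,"z":0,"ax":0,"ay":0,"az":0},{"claw":35,"x":0,"y":0,"z":0,"ax":0,"ay":0,"az":0},{"claw":35,"x":0,"y":0,"z":0.02,"ax":0,"ay":0,"az":0},{"claw":20,"x":0,"y":0,"z":0.06,"ax":0,"ay":0,"az":0},{"claw":0,"x":0,"y":0,"z":0.085,"ax":0,"ay":0,"az":0},{"claw":0,"x":0.01,"y":0.04,"z":0.085,"ax":0,"ay":0,"az":0},{"claw":0,"x":0.02,"y":0.08,"z":0.085,"ax":0,"ay":0,"az":0},{"claw":0,"x":0.028,"y":0.12,"z":0.085,"ax":0,"ay":0,"az":0},{"claw":0,"x":0.028,"y":0.141,"z":0.085,"ax":0,"ay":0,"az":0},{"claw":0,"x":0.028,"y":0.141,"z":0.085,"ax":0,"ay":0,"az":0},{"claw":0,"x":0.028,"y":0.141,"z":0.085,"ax":0,"ay":0,"az":0}]'; python3 cups.py a2; python3 - <<'E'
from h import *
s=arm.state();e=s["ee_pos"];print(e)
d,W,K,T=cam("scene");print((proj(K,T,[e[0],e[1],.066])-[250,70])*5+2,(proj(K,T,[.571,.355,.066])-[250,70])*5+2)
cv2.imwrite("pics/c12.png",cv2.resize(d[70:180,250:380,::-1],None,fx=5,fy=5,interpolation=cv2.INTER_CUBIC))
E
```

```text
time_s: 18.52
ee_pos: [0.5429, 0.2148, 0.0387]
orientation: [-3.141, -0.001, 0.05]
ft_force: [-1.1, 0.1, 0.7]
gripper_width: 0.0571
time_s: 19.52
ee_pos: [0.5694, 0.3579, 0.1229]
orientation: [-3.141, 0.001, 0.054]
ft_force: [0.2, -0.6, -0.3]
gripper_width: 0.0853
ee [0.5694 0.3579 0.1229] 19.5167
mat fit [571. 355.] r 29.6 encl 572 355 31.8 farthest dir 53.0 3.0 n 58 rgb [138 133 115]
mat fit [403. 218.] r 17.2 encl 403 218 18.4 farthest dir -164.0 1.4 n 32 rgb [126 120 116]
plate fit [ 486. -295.] r 30.0 encl 487 -284 41.9 farthest dir 78.0 22.6 n 76 rgb [210 208 186]
[0.57037492 0.35533456 0.12277683]
[484.02952014 235.00116444] [484.77960999 235.64465775]
```

View pics/c12.png

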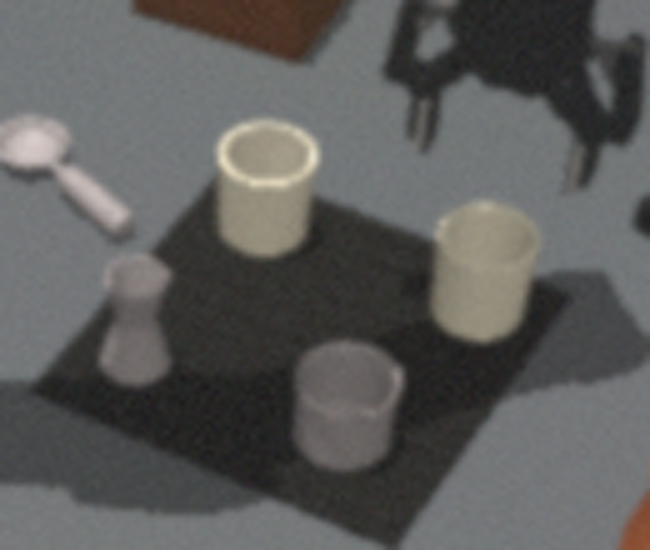

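The dosing cup stands upright on the mat at (348,405), and the gripper is centred over cup A at (486,238). Next I grasp A.

```bash
python3 -m pendant '[{"claw":0,"x":0.001,"y":0,"z":-0.03,"ax":0,"ay":0,"az":0},{"claw":0,"x":0.001,"y":0,"z":-0.06,"ax":0,"ay":0,"az":0},{"claw":0,"x":0.001,"y":0,"z":-0.08,"ax":0,"ay":0,"az":0},{"claw":0,"x":0.001,"y":0,"z":-0.087,"ax":0,"ay":0,"az":0},{"claw":0,"x":0.001,"y":0,"z":-0.087,"ax":0,"ay":0,"az":0},{"claw":60,"x":0.001,"y":0,"z":-0.087,"ax":0,"ay":0,"az":0},{"claw":120,"x":0.001,"y":0,"z":-0.087,"ax":0,"ay":0,"az":0},{"claw":180,"x":0.001,"y":0,"z":-0.087,"ax":0,"ay":0,"az":0},{"claw":255,"x":0.001,"y":0,"z":-0.087,"ax":0,"ay":0,"az":0},{"claw":255,"x":0.001,"y":0,"z":-0.087,"ax":0,"ay":0,"az":0}]' 40;python3 -m pendant '[{"claw":255,"x":0,"y":0,"z":0.02,"ax":0,"ay":0,"az":0},{"claw":255,"x":0,"y":0,"z":0.06,"ax":0,"ay":0,"az":0},{"claw":255,"x":0,"y":0,"z":0.10,"ax":0,"ay":0,"az":0},{"claw":255,"x":0,"y":0,"z":0.14,"ax":0,"ay":0,"az":0},{"claw":255,"x":0,"y":-0.02,"z":0.15,"ax":0,"ay":0,"az":0},{"claw":255,"x":-0.01,"y":-0.06,"z":0.15,"ax":0,"ay":0,"az":0},{"claw":255,"x":-0.02,"y":-0.10,"z":0.15,"ax":0,"ay":0,"az":0},{"claw":255,"x":-0.03,"y":-0.14,"z":0.15,"ax":0,"ay":0,"az":0},{"claw":255,"x":-0.04,"y":-0.18,"z":0.15,"ax":0,"ay":0,"az":0},{"claw":255,"x":-0.05,"y":-0.22,"z":0.15,"ax":0,"ay":0,"az":0},{"claw":255,"x":-0.05,"y":-0.26,"z":0.15,"ax":0,"ay":0,"az":0},{"claw":255,"x":-0.05,"y":-0.26,"z":0.15,"ax":0,"ay":0,"az":0}]'
```

```text
time_s: 20.45
ee_pos: [0.5729, 0.3565, 0.0387]
orientation: [-3.14, -0.003, 0.05]
ft_force: [-0.3, -0.9, 6.7]
gripper_width: 0.0612
time_s: 21.45
ee_pos: [0.5212, 0.0834, 0.1857]
orientation: [3.131, 0.003, 0.036]
ft_force: [-0.1, -2.1, -2.1]
gripper_width: 0.0612
```

```bash
python3 -m pendant '[{"claw":255,"x":0,"y":-0.03,"z":0,"ax":0,"ay":0,"az":0},{"claw":255,"x":0,"y":-0.07,"z":0,"ax":0,"ay":0,"az":0},{"claw":255,"x":0,"y":-0.11,"z":0,"ax":0,"ay":0,"az":0},{"claw":255,"x":0,"y":-0.15,"z":0,"ax":0,"ay":0,"az":0},{"claw":255,"x":0.01,"y":-0.19,"z":0,"ax":0,"ay":0,"az":0},{"claw":255,"x":0.02,"y":-0.225,"z":0,"ax":0,"ay":0,"az":0},{"claw":255,"x":0.03,"y":-0.26,"z":0,"ax":0,"ay":0,"az":0},{"claw":255,"x":0.045,"y":-0.295,"z":0,"ax":0,"ay":0,"az":0},{"claw":255,"x":0.055,"y":-0.33,"z":0,"ax":0,"ay":0,"az":0},{"claw":255,"x":0.065,"y":-0.365,"z":0,"ax":0,"ay":0,"az":0},{"claw":255,"x":0.065,"y":-0.386,"z":0,"ax":0,"ay":0,"az":0},{"claw":255,"x":0.065,"y":-0.386,"z":0,"ax":0,"ay":0,"az":0}]';python3 -m pendant '[{"claw":255,"x":0,"y":0,"z":-0.03,"ax":0,"ay":0,"az":0},{"claw":255,"x":0,"y":0,"z":-0.06,"ax":0,"ay":0,"az":0},{"claw":255,"x":0,"y":0,"z":-0.06,"ax":0,"ay":0,"az":0},{"claw":255,"x":0,"y":0,"z":-0.06,"ax":0,"ay":0,"az":0},{"claw":255,"x":0,"y":0,"z":-0.06,"ax":0,"ay":0,"az":0}]'
```

```text
time_s: 22.45
ee_pos: [0.5851, -0.2988, 0.1853]
orientation: [3.136, 0.002, 0.04]
ft_force: [-1.0, -1.6, -1.0]
gripper_width: 0.0612
time_s: 22.87
ee_pos: [0.5878, -0.2898, 0.1278]
orientation: [3.141, -0.002, 0.051]
ft_force: [0.3, 0.5, -1.5]
gripper_width: 0.0613
```

Next I lower 20 mm, release, and head back to cup C at (419,363).

```bash
python3 -m pendant '[{"claw":255,"x":0,"y":0,"z":-0.01,"ax":0,"ay":0,"az":0},{"claw":255,"x":0,"y":0,"z":-0.016,"ax":0,"ay":0,"az":0},{"claw":255,"x":0,"y":0,"z":-0.02,"ax":0,"ay":0,"az":0},{"claw":255,"x":0,"y":0,"z":-0.0205,"ax":0,"ay":0,"az":0},{"claw":255,"x":0,"y":0,"z":-0.0205,"ax":0,"ay":0,"az":0}]';python3 -m pendant '[{"claw":60,"x":0,"y":0,"z":0,"ax":0,"ay":0,"az":0},{"claw":40,"x":0,"y":0,"z":0,"ax":0,"ay":0,"az":0},{"claw":40,"x":0,"y":0,"z":0,"ax":0,"ay":0,"az":0},{"claw":40,"x":0,"y":0,"z":0.02,"ax":0,"ay":0,"az":0},{"claw":40,"x":0,"y":0,"z":0.06,"ax":0,"ay":0,"az":0},{"claw":20,"x":-0.01,"y":0.03,"z":0.085,"ax":0,"ay":0,"az":0},{"claw":0,"x":-0.03,"y":0.065,"z":0.085,"ax":0,"ay":0,"az":0},{"claw":0,"x":-0.05,"y":0.1,"z":0.085,"ax":0,"ay":0,"az":0},{"claw":0,"x":-0.07,"y":0.135,"z":0.085,"ax":0,"ay":0,"az":0},{"claw":0,"x":-0.09,"y":0.17,"z":0.085,"ax":0,"ay":0,"az":0},{"claw":0,"x":-0.1,"y":0.21,"z":0.085,"ax":0,"ay":0,"az":0},{"claw":0,"x":-0.1,"y":0.25,"z":0.085,"ax":0,"ay":0,"az":0}]';python3 -m pendant '[{"claw":0,"x":-0.01,"y":0.04,"z":0,"ax":0,"ay":0,"az":0},{"claw":0,"x":-0.015,"y":0.08,"z":0,"ax":0,"ay":0,"az":0},{"claw":0,"x":-0.02,"y":0.12,"z":0,"ax":0,"ay":0,"az":0},{"claw":0,"x":-0.025,"y":0.16,"z":0,"ax":0,"ay":0,"az":0},{"claw":0,"x":-0.035,"y":0.2,"z":0,"ax":0,"ay":0,"az":0},{"claw":0,"x":-0.04,"y":0.24,"z":0,"ax":0,"ay":0,"az":0},{"claw":0,"x":-0.05,"y":0.28,"z":0,"ax":0,"ay":0,"az":0},{"claw":0,"x":-0.06,"y":0.32,"z":0,"ax":0,"ay":0,"az":0},{"claw":0,"x":-0.065,"y":0.36,"z":-0.03,"ax":0,"ay":0,"az":0},{"claw":0,"x":-0.068,"y":0.395,"z":-0.07,"ax":0,"ay":0,"az":0},{"claw":0,"x":-0.068,"y":0.403,"z":-0.07,"ax":0,"ay":0,"az":0},{"claw":0,"x":-0.068,"y":0.403,"z":-0.07,"ax":0,"ay":0,"az":0}]'; python3 cups.py a3; python3 - <<'E'
from h import *
s=arm.state();e=s["ee_pos"];print(e)
d,W,K,T=cam("scene");print((proj(K,T,[e[0],e[1],.066])-[200,70])*4+1.5,(proj(K,T,[.419,.363,.066])-[200,70])*4+1.5)
cv2.imwrite("pics/c13.png",cv2.resize(d[70:220,200:380,::-1],None,fx=4,fy=4,interpolation=cv2.INTER_CUBIC))
E
```

```text
time_s: 23.28
ee_pos: [0.5869, -0.2903, 0.1077]
orientation: [3.14, -0.001, 0.05]
ft_force: [-3.1, 1.6, 6.5]
gripper_width: 0.0609
time_s: 24.28
ee_pos: [0.4838, -0.0395, 0.1908]
orientation: [3.14, 0.003, 0.049]
ft_force: [0.3, 0.1, 0.2]
gripper_width: 0.085
time_s: 25.28
ee_pos: [0.415, 0.3679, 0.1177]
orientation: [-3.139, 0.005, 0.058]
ft_force: [-0.5, 0.6, 0.7]
gripper_width: 0.0853
ee [0.415  0.3679 0.1177] 25.2833
mat fit [419. 363.] r 30.3 encl 419 363 31.8 farthest dir 64.0 1.7 n 59 rgb [144 139 120]
mat fit [403. 217.] r 17.0 encl 403 218 18.6 farthest dir 64.0 1.7 n 34 rgb [93 89 86]
plate fit [ 585. -288.] r 30.2 encl 583 -279 41.5 farthest dir 111.0 21.1 n 71 rgb [211 208 185]
plate fit [ 486. -295.] r 30.1 encl 487 -284 41.9 farthest dir 78.0 22.5 n 74 rgb [212 210 189]
[0.41654025 0.36526278 0.11901946]
[409.88401811 119.79245122] [411.48118395 122.37205996]
```

View pics/c13.png

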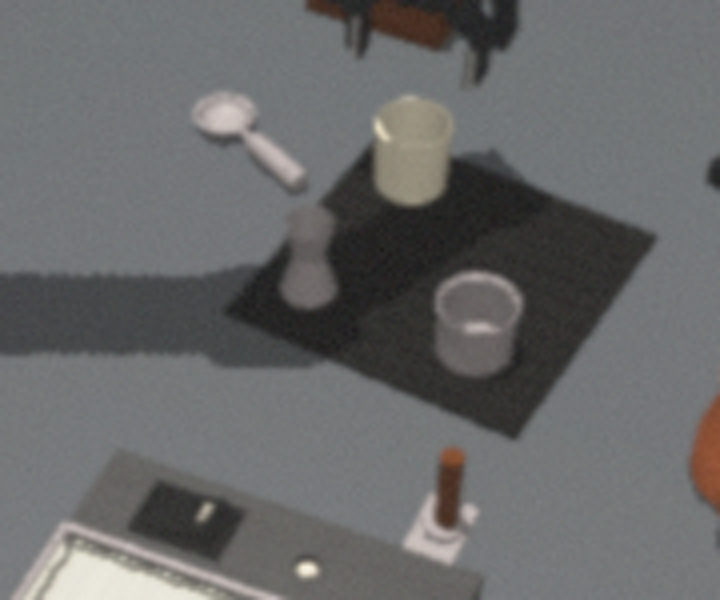

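Rows match: the C rim centre at (412,122) lies under the TCP. The dosing cup, pin and jigger are all upright, and the rocker is OFF. Next I grasp C.

```bash
python3 -m pendant '[{"claw":0,"x":0.002,"y":-0.002,"z":-0.03,"ax":0,"ay":0,"az":0},{"claw":0,"x":0.002,"y":-0.002,"z":-0.06,"ax":0,"ay":0,"az":0},{"claw":0,"x":0.002,"y":-0.002,"z":-0.078,"ax":0,"ay":0,"az":0},{"claw":0,"x":0.002,"y":-0.002,"z":-0.083,"ax":0,"ay":0,"az":0},{"claw":0,"x":0.002,"y":-0.002,"z":-0.083,"ax":0,"ay":0,"az":0},{"claw":60,"x":0.002,"y":-0.002,"z":-0.083,"ax":0,"ay":0,"az":0},{"claw":120,"x":0.002,"y":-0.002,"z":-0.083,"ax":0,"ay":0,"az":0},{"claw":180,"x":0.002,"y":-0.002,"z":-0.083,"ax":0,"ay":0,"az":0},{"claw":255,"x":0.002,"y":-0.002,"z":-0.083,"ax":0,"ay":0,"az":0},{"claw":255,"x":0.002,"y":-0.002,"z":-0.083,"ax":0,"ay":0,"az":0}]' 40;python3 -m pendant '[{"claw":255,"x":0,"y":0,"z":0.02,"ax":0,"ay":0,"az":0},{"claw":255,"x":0,"y":0,"z":0.06,"ax":0,"ay":0,"az":0},{"claw":255,"x":0,"y":0,"z":0.10,"ax":0,"ay":0,"az":0},{"claw":255,"x":0,"y":0,"z":0.14,"ax":0,"ay":0,"az":0},{"claw":255,"x":0.01,"y":-0.02,"z":0.14,"ax":0,"ay":0,"az":0},{"claw":255,"x":0.025,"y":-0.06,"z":0.14,"ax":0,"ay":0,"az":0},{"claw":255,"x":0.04,"y":-0.095,"z":0.14,"ax":0,"ay":0,"az":0},{"claw":255,"x":0.055,"y":-0.13,"z":0.14,"ax":0,"ay":0,"az":0},{"claw":255,"x":0.06,"y":-0.165,"z":0.14,"ax":0,"ay":0,"az":0},{"claw":255,"x":0.062,"y":-0.205,"z":0.14,"ax":0,"ay":0,"az":0},{"claw":255,"x":0.062,"y":-0.245,"z":0.14,"ax":0,"ay":0,"az":0},{"claw":255,"x":0.062,"y":-0.285,"z":0.14,"ax":0,"ay":0,"az":0}]'
```

```text
time_s: 26.22
ee_pos: [0.4215, 0.3615, 0.04]
orientation: [-3.14, -0.003, 0.05]
ft_force: [-1.3, -1.3, 6.1]
gripper_width: 0.0594
time_s: 27.22
ee_pos: [0.4826, 0.0739, 0.1785]
orientation: [3.141, -0.001, 0.051]
ft_force: [1.2, 0.7, -2.1]
gripper_width: 0.0602
```

```bash
python3 -m pendant '[{"claw":255,"x":0,"y":-0.04,"z":0,"ax":0,"ay":0,"az":0},{"claw":255,"x":0,"y":-0.08,"z":0,"ax":0,"ay":0,"az":0},{"claw":255,"x":0,"y":-0.12,"z":0,"ax":0,"ay":0,"az":0},{"claw":255,"x":0,"y":-0.16,"z":0,"ax":0,"ay":0,"az":0},{"claw":255,"x":0,"y":-0.2,"z":0,"ax":0,"ay":0,"az":0},{"claw":255,"x":0,"y":-0.235,"z":0,"ax":0,"ay":0,"az":0},{"claw":255,"x":-0.002,"y":-0.265,"z":0,"ax":0,"ay":0,"az":0},{"claw":255,"x":-0.002,"y":-0.272,"z":0,"ax":0,"ay":0,"az":0},{"claw":255,"x":-0.002,"y":-0.272,"z":0,"ax":0,"ay":0,"az":0},{"claw":255,"x":-0.002,"y":-0.272,"z":-0.03,"ax":0,"ay":0,"az":0},{"claw":255,"x":-0.002,"y":-0.272,"z":-0.05,"ax":0,"ay":0,"az":0},{"claw":255,"x":-0.002,"y":-0.272,"z":-0.05,"ax":0,"ay":0,"az":0}]';python3 -m pendant '[{"claw":255,"x":0,"y":0,"z":0,"ax":0,"ay":0,"az":0},{"claw":255,"x":0,"y":0,"z":0,"ax":0,"ay":0,"az":0}]'
```

```text
time_s: 28.22
ee_pos: [0.4782, -0.1934, 0.1251]
orientation: [-3.138, 0.007, 0.053]
ft_force: [-1.1, 0.6, -1.5]
gripper_width: 0.0597
time_s: 28.38
ee_pos: [0.4818, -0.1948, 0.129]
orientation: [-3.142, -0.002, 0.053]
ft_force: [1.0, 0.0, -0.3]
gripper_width: 0.0602
```

```bash
python3 -m pendant '[{"claw":255,"x":0,"y":0,"z":-0.01,"ax":0,"ay":0,"az":0},{"claw":255,"x":0,"y":0,"z":-0.016,"ax":0,"ay":0,"az":0},{"claw":255,"x":0,"y":0,"z":-0.0195,"ax":0,"ay":0,"az":0},{"claw":255,"x":0,"y":0,"z":-0.0195,"ax":0,"ay":0,"az":0},{"claw":255,"x":0,"y":0,"z":-0.0195,"ax":0,"ay":0,"az":0}]';python3 -m pendant '[{"claw":60,"x":0,"y":0,"z":0,"ax":0,"ay":0,"az":0},{"claw":40,"x":0,"y":0,"z":0,"ax":0,"ay":0,"az":0},{"claw":40,"x":0,"y":0,"z":0,"ax":0,"ay":0,"az":0},{"claw":40,"x":0,"y":0,"z":0.02,"ax":0,"ay":0,"az":0},{"claw":40,"x":0,"y":0,"z":0.06,"ax":0,"ay":0,"az":0},{"claw":100,"x":0,"y":0.03,"z":0.085,"ax":0,"ay":0,"az":0},{"claw":255,"x":0,"y":0.07,"z":0.085,"ax":0,"ay":0,"az":0},{"claw":255,"x":-0.01,"y":0.11,"z":0.085,"ax":0,"ay":0,"az":0},{"claw":255,"x":-0.02,"y":0.15,"z":0.085,"ax":0,"ay":0,"az":0},{"claw":255,"x":-0.02,"y":0.19,"z":0.085,"ax":0,"ay":0,"az":0},{"claw":255,"x":-0.02,"y":0.23,"z":0.085,"ax":0,"ay":0,"az":0},{"claw":255,"x":-0.02,"y":0.23,"z":0.085,"ax":0,"ay":0,"az":0}]'; python3 cups.py a4; python3 - <<'E'
from h import *
from cups import *
t=np.load("t.npz");p=t["p"]
d,W,K,T=cam("scene")
a=cv2.resize(p[140:285,110:400,::-1],(800,400),interpolation=cv2.INTER_CUBIC)
b=cv2.resize(d[70:380,120:400,::-1],None,fx=1.43,fy=1.43)
cv2.imwrite("pics/c14s.png",cv2.resize(d[70:340,140:400,::-1],None,fx=2.2,fy=2.2,interpolation=cv2.INTER_CUBIC))
m=(W[:,:,2]>.03)&(W[:,:,2]<.075)&(abs(W[:,:,0]-.543)<.045)&(abs(W[:,:,1]-.215)<.045);print("dosing scene",m.sum(),W[m].mean(0),np.nanmax(W[m][:,2]))
E
```

```text
time_s: 28.8
ee_pos: [0.4806, -0.1961, 0.109]
orientation: [3.141, 0.0, 0.05]
ft_force: [-2.3, 0.9, 4.8]
gripper_width: 0.06
time_s: 29.8
ee_pos: [0.4605, 0.0444, 0.1944]
orientation: [-3.135, -0.004, 0.066]
ft_force: [-0.1, 0.9, 0.0]
gripper_width: -0.0
ee [0.4605 0.0444 0.1944] 29.8
mat fit [402. 217.] r 16.7 encl 402 217 18.0 farthest dir -58.0 1.7 n 33 rgb [136 130 125]
plate fit [ 585. -288.] r 30.3 encl 583 -277 42.8 farthest dir 110.0 23.5 n 74 rgb [207 204 182]
plate fit [ 486. -295.] r 30.1 encl 487 -284 41.9 farthest dir 78.0 22.6 n 75 rgb [212 210 188]
plate fit [ 480. -192.] r 29.6 encl 480 -182 40.7 farthest dir 102.0 21.3 n 72 rgb [220 218 197]
ee [0.4606 0.0396 0.1939] 29.85
mat fit [542. 212.] r 28.0 encl 545 215 29.6 farthest dir 79.0 1.9 n 52 rgb [125 119 114]
mat fit [402. 218.] r 17.1 encl 403 218 18.6 farthest dir 62.0 1.5 n 34 rgb [139 133 128]
plate fit [ 585. -288.] r 30.2 encl 584 -278 42.3 farthest dir 107.0 22.8 n 72 rgb [209 206 183]
plate fit [ 486. -295.] r 30.1 encl 486 -284 41.6 farthest dir 81.0 22.0 n 74 rgb [213 211 189]
plate fit [ 480. -192.] r 29.6 encl 480 -180 41.7 farthest dir 98.0 23.6 n 72 rgb [220 218 197]
dosing scene 272 [0.54272538 0.21475196 0.04449321] 0.060306494652126785
```

View pics/c14s.png

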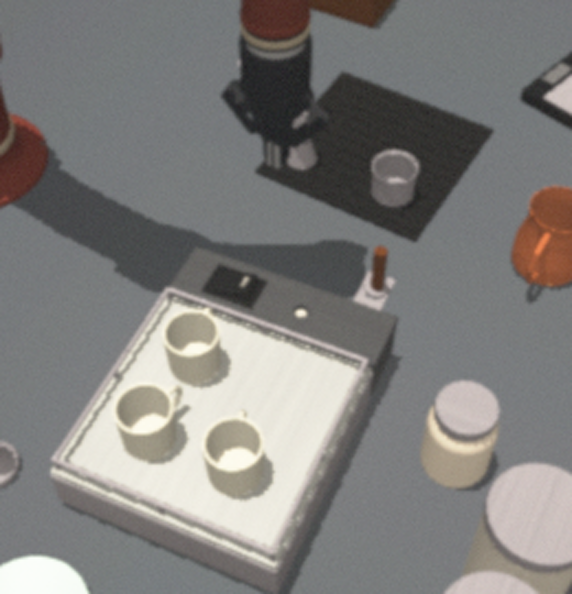

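All three cups stand upright on the plate, at (193,347), (146,420) and (235,455) in the picture. The dosing cup is on the mat at (395,178), the pin is in its fork, the rocker is off and the bystanders look unmoved. Next I go over the rocker's far end.

```bash
python3 -m pendant '[{"claw":255,"x":0.01,"y":-0.03,"z":0,"ax":0,"ay":0,"az":0},{"claw":255,"x":0.02,"y":-0.07,"z":0,"ax":0,"ay":0,"az":0},{"claw":255,"x":0.026,"y":-0.105,"z":-0.02,"ax":0,"ay":0,"az":0},{"claw":255,"x":0.026,"y":-0.115,"z":-0.05,"ax":0,"ay":0,"az":0},{"claw":255,"x":0.026,"y":-0.115,"z":-0.06,"ax":0,"ay":0,"az":0},{"claw":255,"x":0.026,"y":-0.115,"z":-0.06,"ax":0,"ay":0,"az":0},{"claw":255,"x":0.026,"y":-0.115,"z":-0.06,"ax":0,"ay":0,"az":0},{"claw":255,"x":0.026,"y":-0.115,"z":-0.06,"ax":0,"ay":0,"az":0}]'; python3 -c "
from plant import arm
s=arm.state();print(s['ee_pos'],s['ft_force'])"
```

```text
time_s: 30.62
ee_pos: [0.4874, -0.0795, 0.1344]
orientation: [-3.141, -0.002, 0.053]
ft_force: [-0.5, 0.4, -0.3]
gripper_width: -0.0003
[ 0.48738008 -0.07946973  0.13444979] [-0.4845109   0.41506448 -0.3420996 ]
```

```bash
python3 -m pendant '[{"claw":255,"x":-0.001,"y":0.001,"z":-0.012,"ax":0,"ay":0,"az":0},{"claw":255,"x":-0.001,"y":0.001,"z":-0.018,"ax":0,"ay":0,"az":0},{"claw":255,"x":-0.001,"y":0.001,"z":-0.022,"ax":0,"ay":0,"az":0},{"claw":255,"x":-0.001,"y":0.001,"z":-0.025,"ax":0,"ay":0,"az":0},{"claw":255,"x":-0.001,"y":0.001,"z":-0.027,"ax":0,"ay":0,"az":0}]'; python3 -m pendant '[{"claw":255,"x":0,"y":0,"z":-0.002,"ax":0,"ay":0,"az":0},{"claw":255,"x":0,"y":0,"z":-0.004,"ax":0,"ay":0,"az":0},{"claw":255,"x":0,"y":0,"z":-0.0055,"ax":0,"ay":0,"az":0},{"claw":255,"x":0,"y":0,"z":-0.0055,"ax":0,"ay":0,"az":0}]'
```

```text
time_s: 31.03
ee_pos: [0.4876, -0.0791, 0.1072]
orientation: [-3.141, -0.004, 0.052]
ft_force: [2.3, 0.7, 1.9]
gripper_width: -0.0002
time_s: 31.37
ee_pos: [0.4851, -0.0804, 0.1011]
orientation: [3.141, 0.001, 0.05]
ft_force: [-0.8, -0.1, 5.4]
gripper_width: -0.0001
```

```bash
python3 -m pendant '[{"claw":255,"x":0,"y":0,"z":0.02,"ax":0,"ay":0,"az":0},{"claw":255,"x":0,"y":0.02,"z":0.06,"ax":0,"ay":0,"az":0},{"claw":255,"x":0,"y":0.06,"z":0.1,"ax":0,"ay":0,"az":0},{"claw":255,"x":-0.02,"y":0.1,"z":0.12,"ax":0,"ay":0,"az":0},{"claw":255,"x":-0.04,"y":0.14,"z":0.12,"ax":0,"ay":0,"az":0},{"claw":255,"x":-0.04,"y":0.14,"z":0.12,"ax":0,"ay":0,"az":0},{"claw":255,"x":-0.04,"y":0.14,"z":0.12,"ax":0,"ay":0,"az":0}]'; python3 cups.py; python3 - <<'E'
from h import *
d,W,K,T=cam("scene");q=cam("top")[0]
def bar(img):
    g=cv2.cvtColor(img,cv2.COLOR_RGB2GRAY)[190:210,242:265].astype(int);m=g>115
    n,l,st,c=cv2.connectedComponentsWithStats(m.astype(np.uint8));return [(np.round(c[i]+[242,190],1),st[i,4]) for i in range(1,n) if st[i,4]>3]
print("start ON",bar(np.load("scene0.npz")["p"]));print("OFF",bar(np.load("scene1.npz")["p"]));print("now",bar(d))
def pin(img):
    h=cv2.cvtColor(img,cv2.COLOR_RGB2HSV)[170:215,295:325].astype(int);m=((h[...,0]<15)|(h[...,0]>172))&(h[...,1]>100)&(h[...,2]>30);ys,xs=np.nonzero(m);return xs.mean()+295,ys.mean()+170,len(xs)
print("pin",pin(np.load("scene0.npz")["p"]),pin(d))
z=W[:,:,2]
for n,x,y,zl in(("tamper",.324,-.375,.05),("sugar",.770,-.126,.09),("jug",.770,.182,.08),("jig",.403,.218,.05),("saucer",.47,-.507,.01)):
    for k,w in(("0",np.load("scene0.npz")["W"]),("now",W)):
        m=(w[:,:,2]>zl)&(np.hypot(w[:,:,0]-x,w[:,:,1]-y)<.08)&(w[:,:,2]<.14);print(n,k,np.round(w[m][:,:2].mean(0)*1000) if m.any() else None)
h=cv2.resize(np.hstack([d[185:225,230:290],q[190:250,262:352][:40,:60]])[:,:,::-1],None,fx=6,fy=6,interpolation=cv2.INTER_CUBIC);cv2.imwrite("pics/c15.png",h)
E
```

```text
time_s: 31.95
ee_pos: [0.4432, 0.0656, 0.2222]
orientation: [-3.139, -0.001, 0.061]
ft_force: [0.1, 0.6, -0.5]
gripper_width: 0.0001
ee [0.4432 0.0656 0.2222] 31.95
mat fit [403. 218.] r 17.2 encl 403 218 18.6 farthest dir -117.0 1.6 n 34 rgb [133 127 122]
plate fit [ 585. -288.] r 30.2 encl 583 -279 41.5 farthest dir 111.0 21.0 n 72 rgb [208 205 183]
plate fit [ 486. -295.] r 30.1 encl 487 -284 41.9 farthest dir 78.0 22.5 n 75 rgb [212 210 189]
plate fit [ 480. -192.] r 29.6 encl 480 -180 41.7 farthest dir 98.0 23.6 n 72 rgb [221 219 197]
start ON [(array([260.6, 190.7]), np.int32(21)), (array([252.2, 200.4]), np.int32(11))]
OFF [(array([261.4, 190.7]), np.int32(16)), (array([250.5, 198. ]), np.int32(4))]
now [(array([252.2, 200.4]), np.int32(11))]
pin (np.float64(311.4179104477612), np.float64(189.8955223880597), 67) (np.float64(311.987012987013), np.float64(190.55844155844156), 77)
tamper 0 [ 330. -380.]
tamper now [ 330. -380.]
sugar 0 [ 773. -133.]
sugar now [ 773. -133.]
jug 0 [768. 194.]
jug now [768. 194.]
jig 0 [403. 216.]
jig now [403. 216.]
saucer 0 [ 463. -501.]
saucer now [ 462. -501.]
```

```bash
python3 - <<'E'
from h import *
d,W,K,T=cam("scene")
m=(W[:,:,2]>.03)&(W[:,:,2]<.075)&(abs(W[:,:,0]-.543)<.06)&(abs(W[:,:,1]-.215)<.06);c=W[m].mean(0);print("dosing",m.sum(),c,np.nanmax(W[m][:,2]))
if np.hypot(c[0]-.5427,c[1]-.2148)<.006: print(arm.close_job())
E
```

```text
dosing 271 [0.54294211 0.21470752 0.04464282] 0.061881237005441604
the job is handed in; nothing more can be done
None
```

I did every step in order and handed the job in at about 32 s on the robot's clock.

**What I did:**
- I snapped the rocker off, then pressed the reset button with the pin until it bottomed at about 13 N, and hung the pin back in its fork.
- I moved the dosing cup to the mat and set all three cups found on the plate, then snapped the rocker on.

**Last checks:**
- **Rocker:** its mark in the picture is exactly where it was in the ON picture from the start.
- **Pin:** it sits within about 1 pixel of its starting picture position, upright in the fork. I released it within 0.1 mm of where I had grasped it.
- **Cups:** they are at (585,-288), (486,-295) and (480,-192) mm, against a plate centre of about (534,-243), so all are well inside the limits. They were upright in the last picture, and their positions were unchanged when measured again after the rocker press.
- **Dosing cup:** it is on the mat at (543,215) mm and has not moved since I placed it.
- **Bystanders:** the tamper, sugar jar, jug, jigger and saucer measure the same as at the start, to within 1 mm. I did not re-measure the spoon, but the arm never came near it.

**Not confirmed:**
- The reset button was not re-measured after the press. It was visible and white again in a later picture.
- The final close-up could not be viewed because the 16-picture limit was reached, so the final rocker check is from numbers only.
- The last top-view scan did not list the dosing cup, because its rim sits at the edge of the height band I used. The scene camera confirmed its position instead.

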